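# Tighten the cook-book rest's lock screw with the hex key

## Robot

A 6-joint arm with a two-finger parallel gripper is mounted at the origin on a cart in front of the work surface, level with it; the furniture and walls round the work are solid. World frame = base frame: x ahead of the robot, y to its left, z up, the work surface at z = 0. Lengths are in mm, angles in rad, forces in N, time in s.
With the tool pointing down it reaches from about 350 to 875 mm from the base axis. Payload 4.2 kg.
Tool frame: the origin (TCP) lies at the very end of the fingers, on their centre line; the grasp point (between the pads) lies 19 mm behind it; z points along the fingers, y is the line along which they close (so a half turn about z gives the same grasp; the last joint's range is limited). The gripper opens to 85 mm and grips with 20 to 120 N. Pads are 22 mm wide; open, the fingers measure 114 mm over their backs; the gripper's body (76 mm by 85 mm) begins 54 mm behind the grasp point. The pads swing forward as they close: fully open they stand 13 mm farther back than shut.
Start: joints at [1.604, 0.385, 0.008, 0, -1.194, -0.259], TCP at [139.897, 609.121, 231.312] pointing down, gripper open.
Joint ranges: [-3.14, 3.14], [-1.21, 2.06], [-1.07, 1.41], [-3.16, 2.05], [-2.99, -0.16], [-3.1, 3.1]. Speed limits (rad/s): [2.79, 2.79, 3.14, 3.14, 3.14, 3.14].

## Interface

Orientations are given as a unit quaternion [x, y, z, w].
In Python, from bench import arm, optics gives the robot as it stands. The module is installed in compiled form; this text tells all that it offers.
- The arm moves only by the tool step_arm, never from a script. Its argument "motion" is a list of rows, each an object with "dr": the turn, a rotation vector about the tool's x, y, z in units of 8 degrees (1.0 is 8 degrees), a list of three; "slide": the shift along the tool's x, y, z in mm, a list of three; "jaw": the finger opening in mm, from 0 to 85.4. A call has exactly 8 rows; each row is the pose to reach, as a shift and turn from the pose commanded when the call began, along the tool's axes at that moment; what a row does not reach only later rows make up. A row lasts 1/8 s, in which the tool goes at most 62.5 mm and 10.7 degrees, less where a joint would pass 70% of its speed; a pose out of reach is approached as far as the arm can. A call with a gripper value outside its range is refused whole. The fingers move at their own pace and stop on an object; the grip force is fixed at half the most. Time passes only in rows, so rows that repeat a pose let the fingers close, or fill a call up. It gives the time, the measured TCP pose, the force, the opening and the grip force at its end, in the units of the state.
- arm.read_state(): the state, without advancing time (a new reading comes with each control period).
- optics.get_image(name): name is "scene" or "top" or "wrist"; returns the picture (420x560x3 uint8, blue, green, red); there is no depth.
- optics.camera_info(name): a dict with "camera_matrix" (3x3 intrinsics, pixels), "k1" (the pictures are not rectified: a ray, as slopes to the right and down, at radius r is drawn at 1 + k1 r^2 times it, then the intrinsics apply), "view" (4x4, takes a point from world to camera coordinates); the wrist camera has in their place "T_tool_cam" (4x4, takes a point from camera to tool coordinates, whose origin is the TCP and whose axes are the flange's). Camera axes: x right, y up, looking along -z (the intrinsics and any distortion apply to the point x, -y, -z); pixel columns grow to the right and rows downward; lengths in mm; the calibration is good to about 2 mm. A picture is of the moment at which its call begins: read the wrist's pose just before it. camera_info takes no time and is no camera call.
- arm.job_done(): hands the job in; it is judged then, once.
The state is a dict: "clock": time; "joints": joint angles; "joint_vel": joint speeds; "joint_efforts": joint torques, N m; "position": TCP position; "ee_rot": TCP orientation; "contact_force": force on the tool from outside, world axes, zero at the start; "wrist_torque": the same for the moment, N m; "gripper_width": finger opening in mm; "grasp_force": force on a finger pad.
Only numpy, scipy, OpenCV 4.12 (cv2) and the standard library are available. Lean on these libraries where they do the work, as an engineer would, in place of code of your own. Each camera call takes 0.05 s, during which the arm holds its last target. There are 200 camera calls.

## Task

The sloping cook-book rest has come loose: take the hex key from its wooden block, feel along the slot in the board for the hexagon socket of the lock screw, and seat the key fully in it. Tighten the screw clockwise until it stops, about a quarter turn at a time, letting go of the key and taking a fresh hold between turns while it stays in the socket. Then put the key back upright in its block, fully down, and leave everything else where it stands.

Things in the scene. Friction and masses are not known exactly. Their poses are not given: they have to be found in the camera images.
- key_handle (a point): Handle centre of the loose hex key (0.09 kg): black square handle 30 x 30 mm, 60 mm long, over a straight steel hexagon shank 18 mm across flats (20.8 across corners), 50 mm long. z runs along the key from tip to handle, x and y square to the handle's flats; two shank corners lie on x. It starts upright in key_block, handle up, the handle's underside resting on the block.
- key_tip (a point): Centre of the shank's end face, on the key's axis 80 mm below key_handle. The last 4 mm of the shank taper to 15.6 mm across corners, so the end dips about 2.5 mm into the socket at any angle, and goes in fully only when the hexagons line up. The key stands by itself in the socket when let go, leaning up to about 0.1 rad.
- block_hole (a point): Centre of the mouth of the round hole (25 mm wide, 53 mm deep, mouth slightly chamfered) in the top of the plain wooden key block, 80 x 80 mm, 56 mm high, fixed to the worktop. z points up. Behind it, from x = 0.60 and from y = 0.12 to the right, stands a microwave 264 mm high, with which a swinging arm can collide.
- slot_mouth (a point): Centre of the mouth of the straight slot in the aluminium plate in the middle of the rest's board. x points up the slope, y along the slot, z straight out of the board: the screw's axis, 28 degrees from vertical. The slot is 25 mm wide (x), 56 mm long (y), its flat steel floor 14 mm below the mouth.
- lock_screw (a joint): Turn of the lock screw (rad); grows clockwise, looking down on its head. Loose at 0.2 to 0.9 at the start, hard stop (tight) at 4.5. Stiff (0.07 N m), stays where left. Its head lies flush in the slot's floor, mid-width, at an unknown place up to 12 mm either way along y; in it is a hexagon socket, 19 mm across flats, 14 mm deep, at an unknown angle. The key has 0.1 rad of play in it either way.
- salt_shaker: salt shaker, 44 mm wide, 90 mm high; a bystander to leave alone. Origin at the centre of its underside.
- pepper_mill: turned wooden pepper mill, 58 mm wide, 130 mm high; a bystander. Origin at the centre of its underside.
- spice_jar: glass spice jar with a red cap, 45 mm wide, 106 mm high; a bystander. Origin at the centre of its underside.
- sugar_tin: white canister with a wooden lid, 68 mm wide, 100 mm high; a bystander. Origin at the centre of its underside.
- capsule_a: grey coffee capsule, 37 mm wide, 29 mm high; a bystander. Origin at the centre of its underside.
- capsule_b: dark coffee capsule, 37 mm wide, 29 mm high; a bystander. Origin at the centre of its underside.
- book_rest: Wooden cook-book rest, fixed: base 150 x 170 mm, board 160 mm up the slope by 180 mm wide, sloping 28 degrees from level, low side roughly to the robot's right, with a lip 20 mm high along its low edge. Origin at the centre of its underside; x points to its high side, z up. The mouth of the slot is 82 mm above the worktop.
There are look-alikes about, which are no part of the job. What is shaped like the part that bears block_hole but pink is not meant.

How it is judged (in metres and radians):
On the way, in this order (a step that is already met when the one before it is completed fails the run):
1. the key is seated in the screw's socket (its end at least 7 mm below the slot's floor) with the screw still loose (z of key_tip in the frame of slot_mouth between -0.04 and -0.021 m and x of key_tip in the frame of slot_mouth between -0.01 and 0.01 m and y of key_tip in the frame of slot_mouth between -0.025 and 0.025 m and value of joint lock_screw below 1.6 rad), for 0.2 s.
2. the key is let go while it stays in the socket, the screw partly turned (1.1 to 2.7 rad) (z of key_tip in the frame of slot_mouth between -0.04 and -0.021 m and x of key_tip in the frame of slot_mouth between -0.01 and 0.01 m and y of key_tip in the frame of slot_mouth between -0.025 and 0.025 m and contact force between the fingers and hex_key below 0.2 N and value of joint lock_screw between 1.1 and 2.7 rad), for 0.1 s.
3. the key is let go again while it stays in the socket, the screw farther on but not yet tight (2.7 to 4.3 rad) (z of key_tip in the frame of slot_mouth between -0.04 and -0.021 m and x of key_tip in the frame of slot_mouth between -0.01 and 0.01 m and y of key_tip in the frame of slot_mouth between -0.025 and 0.025 m and contact force between the fingers and hex_key below 0.2 N and value of joint lock_screw between 2.7 and 4.3 rad), for 0.1 s.
4. the screw is turned to its stop (value of joint lock_screw above 4.35 rad), for 0.1 s.
At the end, for the whole second after the job is handed in: The lock screw is at its stop (lock_screw above 4.35 rad) and the key is back in its block: upright within 0.1 rad, its handle centre within 8 mm of the hole's axis and 25 to 34 mm above the block's top (handle resting on the block), let go and at rest (value of joint lock_screw above 4.35 rad and horizontal distance between key_handle and block_hole below 0.008 m and z of key_handle in the frame of block_hole between 0.025 and 0.034 m and angle between key_handle's own z axis and vertical below 0.1 rad and linear speed of hex_key below 0.02 m/s); the robot touches nothing.
It fails at once if a bystander is shifted by more than 30 mm or knocked over (distance of any of salt_shaker, pepper_mill, spice_jar, sugar_tin, capsule_a, capsule_b from where it was at the start of the episode above 0.03 m or angle between any of salt_shaker, pepper_mill, spice_jar, sugar_tin, capsule_a, capsule_b's own z axis and vertical above 0.6 rad).
It also fails if it takes over 72 s, if anything falls off the work surface, if the arm or the gripper's body presses on something with over 40 N, if the wrist force passes 120 N, or if a joint passes its speed limit or range.

## Working session

There is one attempt and no reset: what is moved stays moved. The work goes in short steps, Python scripts to look and compute and a tool call to move; the robot and the scene stay as the last step left them, time stands still between calls to the robot, and variables do not carry over. Pictures are saved under pics/ and viewed, at most 10 in all, crops included, and the job is handed in when it is done.

Besides the shell and the picture viewer there is one more tool, called as name([rows], argument=value, ...), one row to a line, values as JSON. step_arm: Moves the arm, as the interface text tells. Its arguments: {"type":"object","properties":{"motion":{"type":"array","items":{"type":"object","properties":{"dr":{"type":"array","items":{"type":"number"}},"slide":{"type":"array","items":{"type":"number"}},"jaw":{"type":"number"}}}}},"required":["motion"]}

```bash
mkdir -p pics; cat > h.py <<'E'
import numpy as np, cv2
from scipy.spatial.transform import Rotation as R
from bench import arm, optics
def save(name,f): 
    im=optics.get_image(name); cv2.imwrite('pics/'+f,im); return im
def cam(name,st=None):
    i=optics.camera_info(name); K=np.array(i['camera_matrix']); k1=i['k1']
    if name=='wrist':
        T=np.array(i['T_tool_cam']); W=np.eye(4); W[:3,:3]=R.from_quat(st['ee_rot']).as_matrix(); W[:3,3]=st['position']; C=W@T
    else: C=np.linalg.inv(np.array(i['view']))
    return K,k1,C
def ray(c,u,v):
    K,k1,C=c
    p=cv2.undistortPoints(np.array([[[u,v]]],float),K,np.array([k1,0,0,0,0.]))[0,0]
    d=C[:3,:3]@np.array([p[0],-p[1],-1]); return C[:3,3],d/np.linalg.norm(d)
def atz(c,u,v,z):
    o,d=ray(c,u,v); return o+d*(z-o[2])/d[2]
def proj(c,P):
    K,k1,C=c; q=np.linalg.inv(C)@np.append(P,1); s=np.array([q[0],-q[1]])/-q[2]; s=s*(1+k1*s@s)
    return K[:2,:2]@s+K[:2,2]
E
python3 - <<'E'
from h import *
print(arm.read_state())
a=save('scene','s.png');b=save('top','t.png');
for n in('scene','top','wrist'):print(n,optics.camera_info(n))
E
```

```text
{'clock': 0.0, 'joints': array([ 1.60358859e+00,  3.85557654e-01,  6.64797547e-03, -4.77917682e-04,
       -1.19398712e+00, -2.58555152e-01]), 'joint_vel': array([-5.43095025e-04, -1.85802247e-04,  1.06337538e-03,  1.53841437e-04,
        7.90375197e-05, -7.13874494e-04]), 'joint_efforts': array([-2.05666447e-04, -3.92290235e+01,  1.88403118e+01,  4.18633953e+00,
       -4.72061976e-03, -3.25385457e-06]), 'position': array([139.78959446, 608.58321056, 230.23270686]), 'ee_rot': array([ 9.93625145e-01, -1.12729402e-01, -6.72981570e-05,  1.07135242e-03]), 'contact_force': array([-0.39992294,  0.00057994,  0.23609559]), 'wrist_torque': array([ 0.0305592 , -0.03941602, -0.00339115]), 'grasp_force': 0.0, 'gripper_width': 85.68987045100958}
scene {'camera_matrix': array([[402.78271456,   0.        , 267.76726794],
       [  0.        , 402.78271456, 206.14201747],
       [  0.        ,   0.        ,   1.        ]]), 'k1': -0.04767806564710703, 'view': array([[ 4.98108834e-01, -8.67095423e-01,  5.75468934e-03,
        -2.27624387e+02],
       [ 5.47407900e-01,  3.19595269e-01,  7.73436135e-0
[... 617 characters left out ...]
283e-03,  9.90595377e-01,
        -1.09723294e+03],
       [ 0.00000000e+00,  0.00000000e+00,  0.00000000e+00,
         1.00000000e+00]])}
wrist {'camera_matrix': array([[313.89787279,   0.        , 280.11180646],
       [  0.        , 313.89787279, 209.52041846],
       [  0.        ,   0.        ,   1.        ]]), 'k1': -0.0637723233358657, 'T_tool_cam': array([[-1.10739615e-05,  9.59211813e-01,  2.82688341e-01,
         7.17445032e+01],
       [ 9.99999533e-01,  2.83754454e-04, -9.23655593e-04,
         4.90223456e-01],
       [-9.66195432e-04,  2.82688199e-01, -9.59211368e-01,
        -1.43140170e+02],
       [ 0.00000000e+00,  0.00000000e+00,  0.00000000e+00,
         1.00000000e+00]])}
```

View pics/t.png

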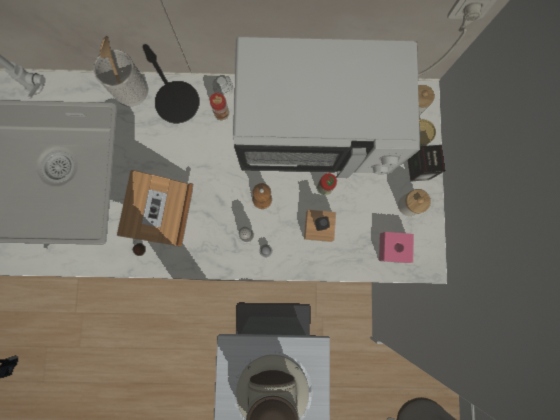

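View pics/s.png

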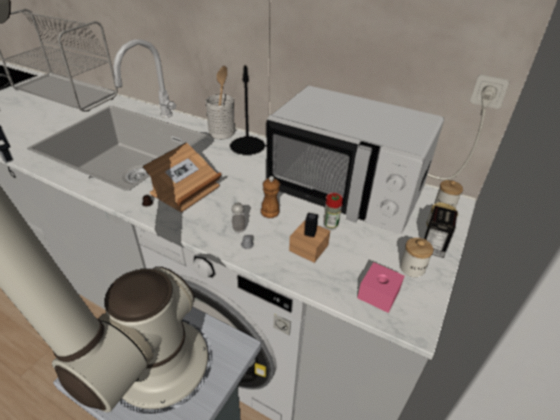

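The top view shows the rest at about (155,207) with its plate, and the wooden block at (321,226) with the key at (322,224). The pink decoy is at (398,247). The bystanders nearest the key are the spice jar (328,183), the pepper mill (262,195), and the shaker and capsule at (246,234) and (266,251).

```bash
python3 - <<'E'
from h import *
t=cv2.imread('pics/t.png');s=cv2.imread('pics/s.png')
z=lambda im,x,y,w,h,f:cv2.resize(im[y:y+h,x:x+w],None,fx=f,fy=f,interpolation=cv2.INTER_CUBIC)
A=np.hstack([z(t,110,160,100,100,4),z(t,270,180,100,100,4)])
cv2.imwrite('pics/c1.png',A)
c=cam('top')
for n,u,v,h in [('slot',155,207,82),('key',322,223,116),('block',321,226,56),('spice',328,183,106),('mill',262,195,130),('salt',246,234,90),('capg',266,251,29),('capd',139,249,29)]:print(n,atz(c,u,v,h).round())
E
```

```text
slot [499. 329.  82.]
key [ 460. -123.  116.]
block [ 458. -128.   56.]
spice [ 570. -140.  106.]
mill [529.  37. 130.]
salt [429.  78.  90.]
capg [387.  25.  29.]
capd [386. 383.  29.]
```

View pics/c1.png

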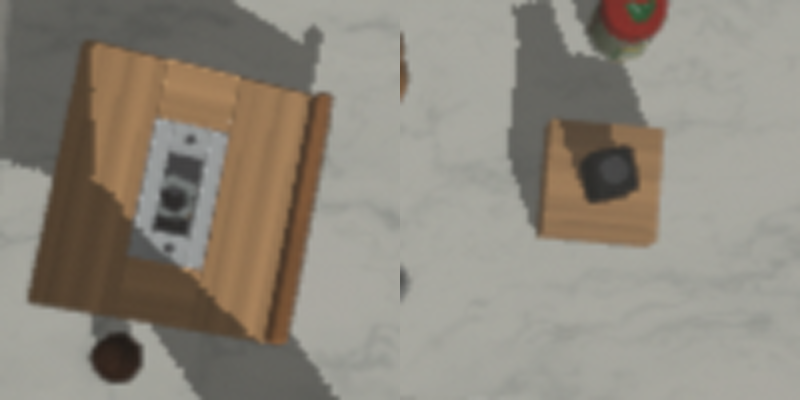

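step_arm([
  {"slide":[413,191,10],"dr":[0,0,0],"jaw":85},
  {"slide":[413,191,10],"dr":[0,0,0],"jaw":85},
  {"slide":[413,191,10],"dr":[0,0,0],"jaw":85},
  {"slide":[413,191,10],"dr":[0,0,0],"jaw":85},
  {"slide":[413,191,10],"dr":[0,0,0],"jaw":85},
  {"slide":[413,191,10],"dr":[0,0,0],"jaw":85},
  {"slide":[413,191,10],"dr":[0,0,0],"jaw":85},
  {"slide":[413,191,10],"dr":[0,0,0],"jaw":85},
])

```text
clock: 1.1
position: [501.5, 327.9, 220.4]
ee_rot: [0.993, -0.115, -0.001, 0.001]
contact_force: [0.3, 0.5, -0.1]
gripper_width: 85.1
grasp_force: 0.0
```

```bash
python3 - <<'E'
from h import *
s=arm.read_state(); print(s); np.save('w1.npy',np.r_[s['position'],s['ee_rot']])
im=save('wrist','w1.png'); cv2.imwrite('pics/w1b.png',cv2.resize(im,(784,588),interpolation=cv2.INTER_CUBIC))
E
```

```text
{'clock': 1.1, 'joints': array([ 8.48984619e-01,  3.49511223e-01, -7.37366291e-02, -1.04667507e-04,
       -1.14921083e+00,  4.91811747e-01]), 'joint_vel': array([-0.19486211,  0.06551967,  0.09789957, -0.01157381, -0.02819046,
        0.22629534]), 'joint_efforts': array([-1.87407061e-01, -3.73946822e+01,  1.84790611e+01,  4.24940854e+00,
        6.07197813e-03, -5.49281586e-02]), 'position': array([501.52133023, 327.92543147, 220.38809187]), 'ee_rot': array([ 9.93391980e-01, -1.14767942e-01, -5.13190598e-04,  6.55565683e-04]), 'contact_force': array([ 0.31711721,  0.47922355, -0.10411569]), 'wrist_torque': array([0.03402566, 0.03486915, 0.03155547]), 'grasp_force': 0.0, 'gripper_width': 85.11927845618243}
```

View pics/w1b.png

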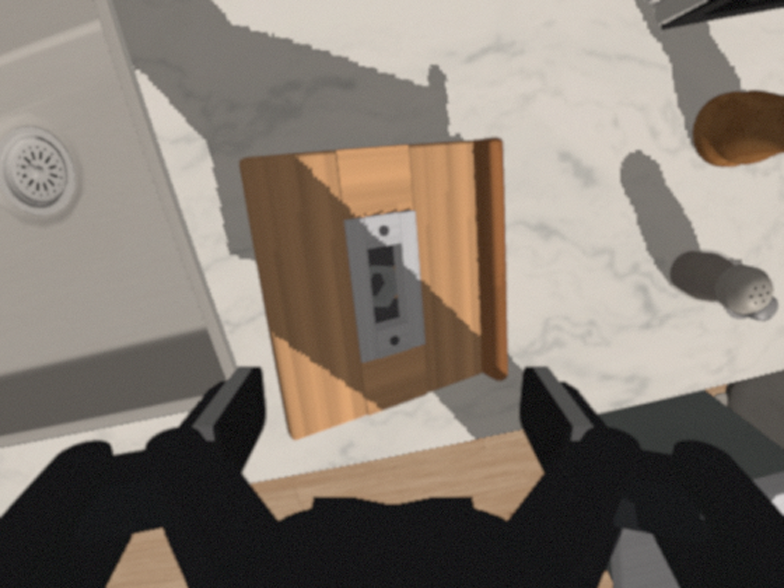

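The rest's plate shows at (385,285) in this enlarged view, with screw holes at (384,230) and (395,340). The slot runs from (380,248) to (387,322), and the screw head is near (384,287). The arm was still settling, so I'll take a fresh crop.

```bash
python3 - <<'E'
from h import *
for _ in range(4): optics.get_image('wrist')
s=arm.read_state(); np.save('w2.npy',np.r_[s['position'],s['ee_rot']])
im=save('wrist','w2.png'); print(s['position'],s['ee_rot'],abs(s['joint_vel']).max())
x,y=230,140; cv2.imwrite('pics/w2c.png',cv2.resize(im[y:y+125,x:x+95],None,fx=4.8,fy=4.8,interpolation=cv2.INTER_CUBIC))
E
```

```text
[498.79628764 331.21548493 221.16700479] [ 9.93699031e-01 -1.12081143e-01 -2.25082708e-04  5.79286745e-05] 0.01471985189437221
```

View pics/w2c.png

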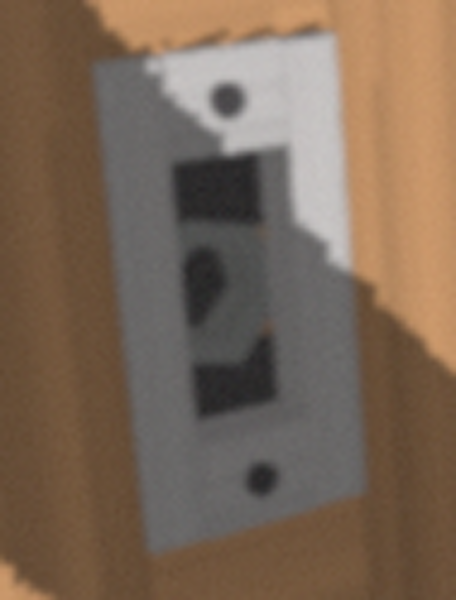

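The slot's mouth corners, plate corners and holes are clear in the crop. I'll fit the rest's pose to them, with 82 mm height and 28° slope fixed.

```bash
cat >> h.py <<'E'
def slotR(psi):
    x=np.array([np.cos(psi)*np.cos(np.radians(28)),np.sin(psi)*np.cos(np.radians(28)),np.sin(np.radians(28))])
    y=np.array([-np.sin(psi),np.cos(psi),0]); return np.c_[x,y,np.cross(x,y)]
def camw(f):
    w=np.load(f); return cam('wrist',dict(position=w[:3],ee_rot=w[3:]))
E
python3 - <<'E'
from h import *
from scipy.optimize import least_squares
c=camw('w2.npy')
P=lambda u,v:(230+(u+.5)/4.8-.5,140+(v+.5)/4.8-.5)
# image up = world +x ; slot y (slotR) with psi~90deg: y=(-1,0) -> image down ; slot x -> image left
obs=[P(93,62),P(335,33),P(367,490),P(150,552),P(228,99),P(262,480),P(175,163),P(287,148),P(197,418)]
sg=[(1,-1),(-1,-1),(-1,1),(1,1)]
def model(p):
    x,y,psi,a,b,d=p[:6]; o=np.array([x,y,82]); Rm=slotR(psi)
    L=[(i*a,j*b) for i,j in sg]+[(0,-d),(0,d),(12.5,-28),(-12.5,-28),(12.5,28)]
    return np.array([proj(c,o+Rm@np.array([*l,0])) for l in L])
r=least_squares(lambda p:(model(p)-obs).ravel(),[499,329,1.75,25,50,38])
print(r.x,r.cost); print((model(r.x)-obs).round(1).tolist())
o=np.array([*r.x[:2],82]);Rm=slotR(r.x[2])
Q=lambda q:((np.array(q)-[230,140]+.5)*4.8-.5).round()
for yy in(-12,-6,0,6,12):
  print(yy,'floor x -12.5,0,12.5',[Q(proj(c,o+Rm@np.array([xx,yy,-14]))).tolist() for xx in(-12.5,0,12.5)],'sock bottom',[Q(proj(c,o+Rm@np.array([xx,yy,-28]))).tolist() for xx in(-10,0,10)])
# key from top
t=cam('top')
for n,u,v,h in[('blk',202,183,56),('key',210,174,116)]:print(n,atz(t,270+(u+.5)/4-.5,180+(v+.5)/4-.5,h).round(1))
k=[atz(t,270+u/4,180+v/4,116)[:2] for u,v in[(182,160),(230,146),(238,188),(192,202)]]
print(np.round(k,1).tolist())
E
```

```text
[495.81359107 330.98944096   1.42759908  25.21760597  47.55282265
  38.23805385] 17.21775041177107
[[0.8, 0.1], [0.6, -0.6], [-0.0, -0.4], [-0.1, -0.1], [-0.3, -0.7], [-0.7, -0.8], [-0.8, -0.7], [0.3, -1.7], [0.3, 5.2]]
-12 floor x -12.5,0,12.5 [[260.0, 211.0], [205.0, 222.0], [148.0, 232.0]] sock bottom [[218.0, 204.0], [175.0, 212.0], [131.0, 220.0]]
-6 floor x -12.5,0,12.5 [[262.0, 240.0], [208.0, 251.0], [151.0, 262.0]] sock bottom [[220.0, 231.0], [178.0, 240.0], [134.0, 248.0]]
0 floor x -12.5,0,12.5 [[265.0, 268.0], [210.0, 280.0], [154.0, 291.0]] sock bottom [[223.0, 259.0], [180.0, 268.0], [137.0, 276.0]]
6 floor x -12.5,0,12.5 [[267.0, 296.0], [213.0, 308.0], [157.0, 320.0]] sock bottom [[225.0, 286.0], [183.0, 295.0], [140.0, 304.0]]
12 floor x -12.5,0,12.5 [[269.0, 324.0], [216.0, 336.0], [160.0, 349.0]] sock bottom [[227.0, 313.0], [186.0, 322.0], [143.0, 332.0]]
blk [ 460.  -125.2   56. ]
key [ 459.5 -123.3  116. ]
[[467.4, -105.7], [477.4, -137.5], [449.6, -142.8], [439.7, -112.5]]
```

```bash
cat >> h.py <<'E'
PSI=1.4276; O=np.array([495.8,331.0,82.]); SR=slotR(PSI)
def toolR(z,xref):
    z=z/np.linalg.norm(z); x=xref-z*(xref@z); x/=np.linalg.norm(x); return np.c_[x,np.cross(z,x),z]
def delta(p,Rt,s=None):
    s=s or arm.read_state(); R0=R.from_quat(s['ee_rot']).as_matrix()
    print('slide',(R0.T@(np.array(p)-s['position'])).round(1),'dr',(R.from_matrix(R0.T@Rt).as_rotvec()/np.radians(8)).round(3))
E
python3 - <<'E'
from h import *
delta(O+SR@[0,4,100],toolR(-SR[:,2],-SR[:,1]))
E
```

```text
slide [-2.9 48.2 51. ] dr [ 3.498 -0.14  -0.568]
```

step_arm([
  {"slide":[-3,48,51],"dr":[3.5,-0.14,-0.57],"jaw":85},
  {"slide":[-3,48,51],"dr":[3.5,-0.14,-0.57],"jaw":85},
  {"slide":[-3,48,51],"dr":[3.5,-0.14,-0.57],"jaw":85},
  {"slide":[-3,48,51],"dr":[3.5,-0.14,-0.57],"jaw":85},
  {"slide":[-3,48,51],"dr":[3.5,-0.14,-0.57],"jaw":85},
  {"slide":[-3,48,51],"dr":[3.5,-0.14,-0.57],"jaw":85},
  {"slide":[-3,48,51],"dr":[3.5,-0.14,-0.57],"jaw":85},
  {"slide":[-3,48,51],"dr":[3.5,-0.14,-0.57],"jaw":85},
])

```text
clock: 2.4
position: [485.8, 284.9, 170.2]
ee_rot: [0.968, -0.07, 0.017, -0.241]
contact_force: [-0.1, 0.5, 0.8]
gripper_width: 85.0
grasp_force: 0.0
```

```bash
python3 - <<'E'
from h import *
s=arm.read_state(); np.save('w3.npy',np.r_[s['position'],s['ee_rot']])
im=save('wrist','w3.png'); print(s['position'],s['joints'],abs(s['joint_vel']).max())
c=cam('wrist',s); q=proj(c,O+SR@[0,0,0]); print(q)
x,y=(q-[60,62]).astype(int); print(x,y,im.shape); cv2.imwrite('pics/w3c.png',cv2.resize(im[y:y+125,x:x+120],None,fx=4.8,fy=4.8,interpolation=cv2.INTER_CUBIC))
# target for viewing key
k=np.array([459.5,-123.3]);
delta([460,-123,230],toolR(np.array([0,0,-1.]),np.array([1.,0,0])))
E
```

```text
[485.77665672 284.89683459 170.20766753] [ 0.59400111  0.24818406 -0.26375687 -0.51392916 -0.7843167   1.15118785] 0.006689369695222675
[279.41241104 205.56402498]
219 143 (420, 560, 3)
slide [  32.9  331.5 -243.9] dr [-3.494 -0.254 -1.01 ]
```

View pics/w3c.png

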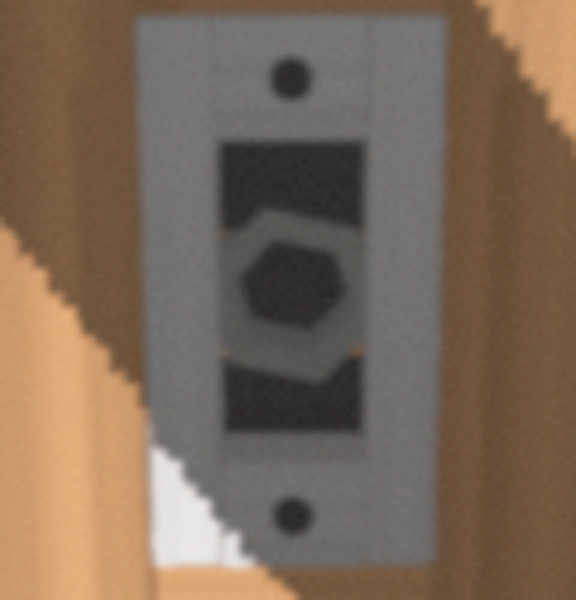

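The aligned view shows the slot clearly. The grey screw head is hexagonal, with its top-left vertex at (265,210). The dark inner hexagon spans (240..345, 240..330), and its upper and lower flats slope about 12° down to the right. I'll fit it.

```bash
python3 - <<'E'
from h import *
from scipy.optimize import least_squares
c=camw('w3.npy'); 
P=lambda u,v:(219+(u+.5)/4.8-.5,143+(v+.5)/4.8-.5)
def slotpt(u,v,z):
    o,d=ray(c,*P(u,v)); o=SR.T@(o-O); d=SR.T@d; return (o+d*(z-o[2])/d[2]).round(1)
print('mouth',[slotpt(*q,0).tolist() for q in[(219,141),(368,141),(222,462),(366,462),(290,78),(293,516)]])
print('floor ends',[slotpt(*q,-14).tolist() for q in[(290,148),(290,432)]])
inn=[(240,285),(285,240),(330,250),(345,285),(305,330),(265,322)]
for z in(-14,-28):
    I=np.array([slotpt(*q,z) for q in inn])[:,:2]; m=I.mean(0); print(z,'inner',m,np.linalg.norm(I-m,axis=1).round(1),(np.degrees(np.arctan2(*(I-m).T[::-1]))%60).round())
print('outer',[slotpt(*q,-14).tolist() for q in[(265,210),(362,232),(222,350),(320,382)]])
E
```

```text
mouth [[11.8, -27.3, 0.0], [-12.4, -27.3, 0.0], [12.1, 28.7, 0.0], [-12.8, 28.8, 0.0], [0.3, -37.5, 0.0], [-0.2, 38.9, 0.0]]
floor ends [[0.3, -23.7, -14.0], [0.4, 28.5, -14.0]]
-14 inner [-0.53333333  0.88333333] [9.7 8.5 8.9 8.9 8.4 8.6] [60. 42. 46.  1. 42. 52.]
-28 inner [-0.53333333  4.61666667] [10.2  8.9  9.4  9.4  8.9  9.1] [59. 42. 47.  1. 42. 52.]
outer [[4.7, -12.8, -14.0], [-12.3, -8.8, -14.0], [12.5, 12.8, -14.0], [-5.0, 18.9, -14.0]]
```

step_arm([
  {"slide":[33,331,-244],"dr":[-3.5,-0.25,-1.0],"jaw":85},
  {"slide":[33,331,-244],"dr":[-3.5,-0.25,-1.0],"jaw":85},
  {"slide":[33,331,-244],"dr":[-3.5,-0.25,-1.0],"jaw":85},
  {"slide":[33,331,-244],"dr":[-3.5,-0.25,-1.0],"jaw":85},
  {"slide":[33,331,-244],"dr":[-3.5,-0.25,-1.0],"jaw":85},
  {"slide":[33,331,-244],"dr":[-3.5,-0.25,-1.0],"jaw":85},
  {"slide":[33,331,-244],"dr":[-3.5,-0.25,-1.0],"jaw":85},
  {"slide":[33,331,-244],"dr":[-3.5,-0.25,-1.0],"jaw":85},
])

```text
clock: 3.45
position: [459.8, -125.0, 230.7]
ee_rot: [1.0, -0.003, 0.001, 0.0]
contact_force: [0.4, 0.0, -0.2]
gripper_width: 85.2
grasp_force: 0.0
```

```bash
python3 - <<'E'
from h import *
for _ in range(3): optics.get_image('wrist')
s=arm.read_state(); np.save('w4.npy',np.r_[s['position'],s['ee_rot']])
im=save('wrist','w4.png'); print(s['position'],s['ee_rot'],s['joints'],abs(s['joint_vel']).max())
c=cam('wrist',s); q=proj(c,np.array([459.5,-123.3,116])); print(q)
x,y=(q-[60,50]).astype(int); print(x,y); cv2.imwrite('pics/w4c.png',cv2.resize(im[y:y+125,x:x+120],None,fx=4.8,fy=4.8,interpolation=cv2.INTER_CUBIC))
E
```

```text
[ 459.91871834 -122.55286527  230.07258017] [ 9.99999457e-01 -1.01709400e-03 -4.38674832e-05  2.21436717e-04] [ 8.22610589e-02  1.30041844e-01 -3.45282620e-01  4.88124240e-04
 -1.09559618e+00  1.48627773e+00] 0.01880074830147803
[280.12295739 205.21708637]
220 155
```

View pics/w4c.png

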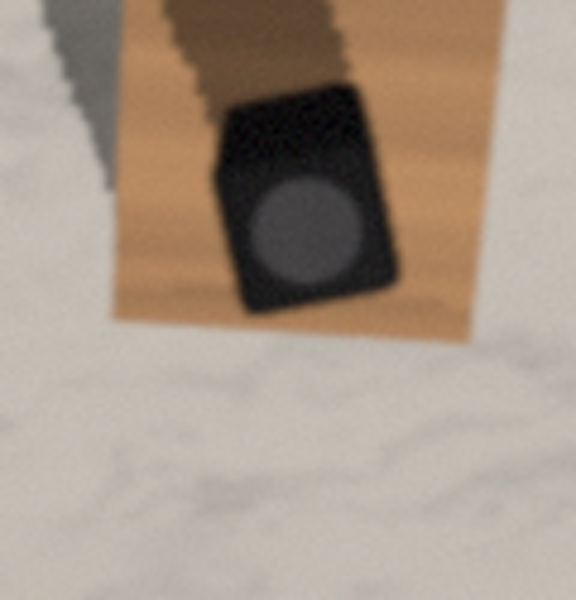

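The key's round top mark is at (306,231) in this crop. The handle's left edge runs (217,178) to (248,310) and its lower edge (248,310) to (397,280), so its yaw is about 12°.

```bash
python3 - <<'E'
from h import *
c=camw('w4.npy'); P=lambda u,v:(220+(u+.5)/4.8-.5,155+(v+.5)/4.8-.5)
a=[atz(c,*P(*q),116)[:2] for q in[(306,231),(248,310),(397,280),(217,178),(358,150)]]
print(np.round(a,1).tolist())
e1=a[3]-a[1]; e2=a[2]-a[1]; print(np.linalg.norm(e1),np.linalg.norm(e2),np.degrees(np.arctan2(e1[1],e1[0])),np.degrees(np.arctan2(e2[1],e2[0]))+90)
cb=[atz(c,*P(*q),56)[:2] for q in[(113,320),(470,343)]]; cb=np.array(cb); m=cb.mean(0); d=cb[1]-cb[0];L=np.linalg.norm(d); n=np.array([-d[1],d[0]])/L; print('block edge',L,'centre',m+n*40)
yaw=np.radians(13); x=np.array([np.cos(yaw),np.sin(yaw),0])
p=a[0]
delta([p[0],p[1],67],toolR(np.array([0,0,-1.]),x))
E
```

```text
[[461.7, -126.0], [447.0, -115.6], [452.6, -142.3], [471.3, -110.5], [476.3, -135.1]]
24.87660492097134 27.245517844189866 12.032825927517658 11.795520388557023
block edge 79.69011174641767 centre [ 462.10651397 -126.45777644]
slide [  1.8   3.7 163. ] dr [ 0.003  0.002 -1.634]
```

step_arm([
  {"slide":[2,3.6,40],"dr":[0,0,-1.5],"jaw":85},
  {"slide":[2,3.6,100],"dr":[0,0,-1.5],"jaw":85},
  {"slide":[2,3.6,150],"dr":[0,0,-1.5],"jaw":85},
  {"slide":[2,3.6,163],"dr":[0,0,-1.5],"jaw":85},
  {"slide":[2,3.6,163],"dr":[0,0,-1.5],"jaw":85},
  {"slide":[2,3.6,163],"dr":[0,0,-1.5],"jaw":85},
  {"slide":[2,3.6,163],"dr":[0,0,-1.5],"jaw":20},
  {"slide":[2,3.6,163],"dr":[0,0,-1.5],"jaw":20},
])

```text
clock: 4.65
position: [462.6, -126.6, 68.3]
ee_rot: [0.995, 0.103, 0.001, 0.0]
contact_force: [-0.5, -0.0, -0.0]
gripper_width: 51.3
grasp_force: 0.0
```

step_arm([
  {"slide":[0,0,0],"dr":[0,0,0],"jaw":20},
  {"slide":[0,0,0],"dr":[0,0,0],"jaw":20},
  {"slide":[0,0,0],"dr":[0,0,0],"jaw":20},
  {"slide":[0,0,-15],"dr":[0,0,0],"jaw":20},
  {"slide":[0,0,-50],"dr":[0,0,0],"jaw":20},
  {"slide":[0,0,-100],"dr":[0,0,0],"jaw":20},
  {"slide":[0,0,-140],"dr":[0,0,0],"jaw":20},
  {"slide":[0,0,-140],"dr":[0,0,0],"jaw":20},
])

```text
clock: 5.65
position: [463.7, -126.6, 210.1]
ee_rot: [0.995, 0.104, 0.004, 0.001]
contact_force: [0.1, -0.4, -1.6]
gripper_width: 29.3
grasp_force: 59.4
```

```bash
python3 - <<'E'
from h import *
for _ in range(2): optics.get_image('wrist')
s=arm.read_state(); np.save('w5.npy',np.r_[s['position'],s['ee_rot']])
im=save('wrist','w5.png'); print(s['position'],s['ee_rot'],s['joints'],s['gripper_width'],s['grasp_force'],s['contact_force'],s['wrist_torque'])
W=R.from_quat(s['ee_rot']).as_matrix()
q=proj(cam('wrist',s),s['position']+W@[0,0,61]); print(q)
x,y=(q-[70,90]).astype(int); print(x,y); cv2.imwrite('pics/w5c.png',cv2.resize(im[y:y+130,x:x+140],None,fx=4.5,fy=4.5,interpolation=cv2.INTER_CUBIC))
E
```

```text
[ 461.19976441 -126.36501429  206.5341066 ] [ 9.94667279e-01  1.03134752e-01 -4.45798136e-04 -1.71155935e-04] [ 7.30887407e-02  1.55998658e-01 -3.77087310e-01 -3.65796170e-04
 -1.03861192e+00  1.70453030e+00] 29.733237264469967 59.43842947483063 [-0.42331011  0.12918765 -2.11707062] [-0.05630763  0.05291466 -0.00390555]
[279.30231012 225.26399772]
209 135
```

View pics/w5c.png

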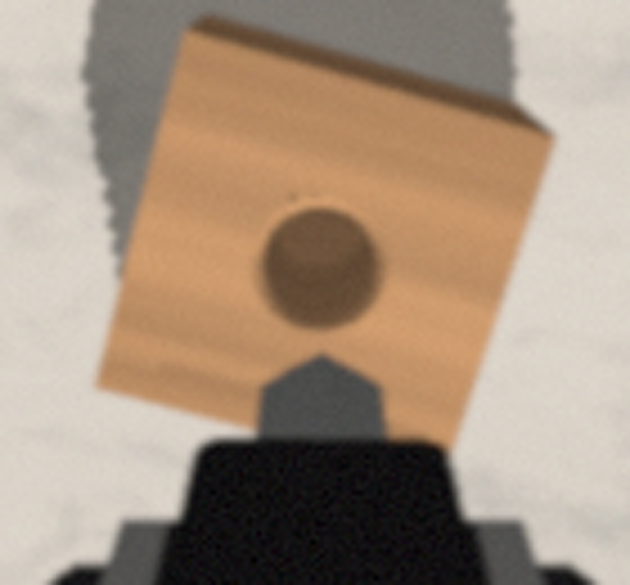

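The shank's corner points to tool +x (vertex at (322,355)), so key x is tool x. The empty hole is at (321,268). I'll move to a standoff above the slot.

```bash
cat >> h.py <<'E'
def rest_pose(x,y,h,ang):
    "TCP pose for key tip at slot coords (x,y,h), tool x at slot angle ang deg"
    a=np.radians(ang); xr=SR@[np.cos(a),np.sin(a),0]
    return O+SR@np.array([x,y,h+61]),toolR(-SR[:,2],xr)
def slotstate(s=None):
    s=s or arm.read_state(); W=R.from_quat(s['ee_rot']).as_matrix(); t=SR.T@(s['position']+61*W[:,2]-O); X=SR.T@W
    print('tip',t.round(1),'ang',np.degrees(np.arctan2(X[1,0],X[0,0])).round(1),'zax',X[:,2].round(3),'F',(SR.T@s['contact_force']).round(1),'w',s['gripper_width'].round(1),'g',s['grasp_force'].round(0),'j6',s['joints'][5].round(2))
E
python3 - <<'E'
from h import *
print('hole',atz(camw('w5.npy'),209+321.5/4.5-.5,135+268.5/4.5-.5,56))
delta(*rest_pose(-.2,3,60,-72))
E
```

```text
hole [ 461.42239282 -126.74900783   56.        ]
slide [ 105.9 -388.    17. ] dr [3.305 1.161 0.246]
```

step_arm([
  {"slide":[10,-20,-50],"dr":[0,0,0],"jaw":20},
  {"slide":[25,-80,-60],"dr":[0,0,0],"jaw":20},
  {"slide":[40,-140,-60],"dr":[0.5,0.2,0],"jaw":20},
  {"slide":[55,-200,-60],"dr":[1.5,0.5,0.1],"jaw":20},
  {"slide":[70,-255,-50],"dr":[2.5,0.9,0.2],"jaw":20},
  {"slide":[85,-310,-30],"dr":[3.3,1.16,0.25],"jaw":20},
  {"slide":[100,-365,0],"dr":[3.3,1.16,0.25],"jaw":20},
  {"slide":[106,-388,17],"dr":[3.3,1.16,0.25],"jaw":20},
])

```text
clock: 6.8
position: [484.2, 276.0, 186.0]
ee_rot: [0.967, 0.083, 0.053, -0.234]
contact_force: [0.4, -0.6, -0.8]
gripper_width: 29.6
grasp_force: 59.6
```

```bash
python3 - <<'E'
from h import *
for _ in range(4): optics.get_image('wrist')
slotstate(); delta(*rest_pose(-.2,3,-8,-72))
s=arm.read_state(); np.save('w6.npy',np.r_[s['position'],s['ee_rot']]);im=save('wrist','w6.png')
E
```

```text
Traceback (most recent call last):
  File "h.py", line 38, in slotstate
    print('tip',t.round(1),'ang',np.degrees(np.arctan2(X[1,0],X[0,0])).round(1),'zax',X[:,2].round(3),'F',(SR.T@s['contact_force']).round(1),'w',s['gripper_width'].round(1),'g',s['grasp_force'].round(0),'j6',s['joints'][5].round(2))
                                                                                                                                                 ^^^^^^^^^^^^^^^^^^^^^^^^
AttributeError: 'float' object has no attribute 'round'
```

```bash
sed -i "s/s\['gripper_width'\].round(1)/round(s['gripper_width'],1)/; s/s\['grasp_force'\].round(0)/round(s['grasp_force'])/" h.py; python3 - <<'E'
from h import *
slotstate(); delta(*rest_pose(-.2,3,-8,-72))
s=arm.read_state(); np.save('w6.npy',np.r_[s['position'],s['ee_rot']]);im=save('wrist','w6.png')
W=R.from_quat(s['ee_rot']).as_matrix()
q=proj(cam('wrist',s),s['position']+W@[0,0,61]);x,y=(q-[70,90]).astype(int); print(x,y); cv2.imwrite('pics/w6c.png',cv2.resize(im[y:y+130,x:x+140],None,fx=4.5,fy=4.5,interpolation=cv2.INTER_CUBIC))
E
```

```text
tip [-1.1  2.6 59.6] ang -71.9 zax [-0.004  0.    -1.   ] F [-0.5 -0.9 -1. ] w 29.3 g 60 j6 1.45
slide [-0.1 -1.  67.6] dr [0.026 0.01  0.007]
209 135
```

View pics/w6c.png

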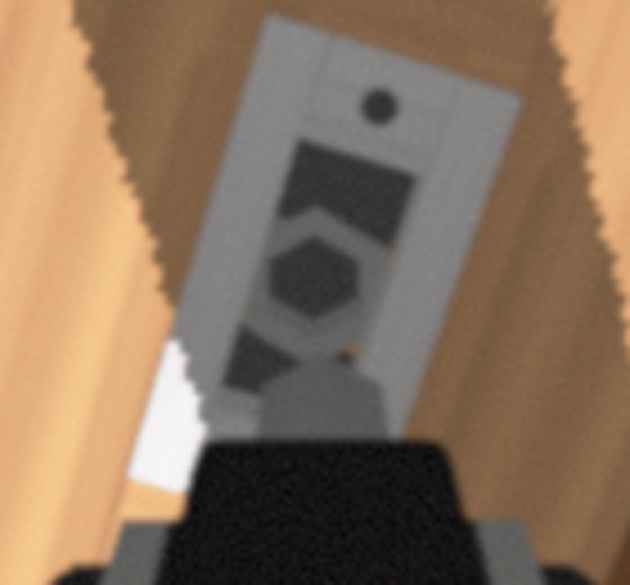

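The socket's corners point image-up (315,235), the same way as the key's corner, so the angles line up. I'll descend.

step_arm([
  {"slide":[0,-1,30],"dr":[0,0,0],"jaw":20},
  {"slide":[0,-1,50],"dr":[0,0,0],"jaw":20},
  {"slide":[0,-1,60],"dr":[0,0,0],"jaw":20},
  {"slide":[0,-1,66],"dr":[0,0,0],"jaw":20},
  {"slide":[0,-1,70],"dr":[0,0,0],"jaw":20},
  {"slide":[0,-1,73],"dr":[0,0,0],"jaw":20},
  {"slide":[0,-1,76],"dr":[0,0,0],"jaw":20},
  {"slide":[0,-1,77.5],"dr":[0,0,0],"jaw":20},
])

```text
clock: 8.05
position: [491.0, 311.8, 122.0]
ee_rot: [0.967, 0.083, 0.056, -0.235]
contact_force: [-0.4, -1.4, -1.2]
gripper_width: 29.7
grasp_force: 59.7
```

```bash
python3 - <<'E'
from h import *
slotstate()
E
```

```text
tip [  1.3   1.8 -16.4] ang -71.9 zax [-0.001 -0.003 -1.   ] F [-1.9  0.2 -0.4] w 29.7 g 60 j6 1.5
```

step_arm([
  {"slide":[0,0,0],"dr":[0,0,0],"jaw":20},
  {"slide":[0,0,1.5],"dr":[0,0,0],"jaw":20},
  {"slide":[0,0,3],"dr":[0,0,0],"jaw":20},
  {"slide":[0,0,4.5],"dr":[0,0,0],"jaw":20},
  {"slide":[0,0,6],"dr":[0,0,0],"jaw":20},
  {"slide":[0,0,6],"dr":[0,0,0],"jaw":20},
  {"slide":[0,0,6],"dr":[0,0,0],"jaw":20},
  {"slide":[0,0,6],"dr":[0,0,0],"jaw":20},
])

```text
clock: 9.05
position: [491.0, 314.4, 116.3]
ee_rot: [0.967, 0.083, 0.056, -0.235]
contact_force: [-0.8, 0.3, -3.5]
gripper_width: 29.4
grasp_force: 59.6
```

```bash
python3 - <<'E'
from h import *
slotstate(); print(arm.read_state()['wrist_torque'])
E
```

```text
tip [  0.8   2.3 -22.7] ang -71.9 zax [-0.002 -0.002 -1.   ] F [-1.5  0.8 -3.1] w 29.4 g 60 j6 1.5
[-1.70807294  0.77849978  0.27273732]
```

step_arm([
  {"slide":[0,0,1.5],"dr":[0,0,0],"jaw":20},
  {"slide":[0,0,3],"dr":[0,0,0],"jaw":20},
  {"slide":[0,0,4.5],"dr":[0,0,0],"jaw":20},
  {"slide":[0,0,5.5],"dr":[0,0,0],"jaw":20},
  {"slide":[0,0,6.5],"dr":[0,0,0],"jaw":20},
  {"slide":[0,0,6.5],"dr":[0,0,0],"jaw":20},
  {"slide":[0,0,6.5],"dr":[0,0,0],"jaw":20},
  {"slide":[0,0,6.5],"dr":[0,0,0],"jaw":20},
])

```text
clock: 10.05
position: [491.5, 316.7, 111.9]
ee_rot: [0.967, 0.084, 0.056, -0.235]
contact_force: [-5.7, -7.2, 5.6]
gripper_width: 29.2
grasp_force: 61.3
```

```bash
python3 - <<'E'
from h import *
slotstate(); print(arm.read_state()['wrist_torque'])
E
```

```text
tip [  0.9   2.1 -27.7] ang -71.9 zax [-0.002 -0.002 -1.   ] F [-4.4  4.6  8.7] w 29.2 g 61 j6 1.51
[-2.20877151  1.78103974  0.71846863]
```

Fully seated at −27.7 mm. Now the first clockwise quarter turn (+tool z).

step_arm([
  {"slide":[-0.6,0.3,-0.5],"dr":[0,0,0],"jaw":20},
  {"slide":[-0.6,0.3,-0.5],"dr":[0,0,1.3],"jaw":20},
  {"slide":[-0.6,0.3,-0.5],"dr":[0,0,2.6],"jaw":20},
  {"slide":[-0.6,0.3,-0.5],"dr":[0,0,3.9],"jaw":20},
  {"slide":[-0.6,0.3,-0.5],"dr":[0,0,5.2],"jaw":20},
  {"slide":[-0.6,0.3,-0.5],"dr":[0,0,6.5],"jaw":20},
  {"slide":[-0.6,0.3,-0.5],"dr":[0,0,7.8],"jaw":20},
  {"slide":[-0.6,0.3,-0.5],"dr":[0,0,9.1],"jaw":20},
])

```text
clock: 11.05
position: [491.1, 316.7, 111.8]
ee_rot: [0.826, -0.509, -0.095, -0.222]
contact_force: [-5.0, -5.3, 3.8]
gripper_width: 29.6
grasp_force: 60.6
```

```bash
python3 - <<'E'
from h import *
slotstate(); print(arm.read_state()['wrist_torque'])
E
```

```text
tip [  0.8   2.5 -27.7] ang -145.0 zax [-0.001 -0.002 -1.   ] F [-3.5  4.2  6.1] w 29.6 g 61 j6 0.23
[-1.94818958  1.49067214  0.74594202]
```

step_arm([
  {"slide":[-0.3,-0.3,-0.2],"dr":[0,0,1.3],"jaw":20},
  {"slide":[-0.3,-0.3,-0.2],"dr":[0,0,2.6],"jaw":20},
  {"slide":[-0.3,-0.3,-0.2],"dr":[0,0,2.9],"jaw":20},
  {"slide":[-0.3,-0.3,-0.2],"dr":[0,0,2.9],"jaw":20},
  {"slide":[-0.3,-0.3,-0.2],"dr":[0,0,2.9],"jaw":70},
  {"slide":[-0.3,-0.3,-0.2],"dr":[0,0,2.9],"jaw":70},
  {"slide":[-0.3,-0.3,-0.2],"dr":[0,0,2.9],"jaw":70},
  {"slide":[-0.3,-0.3,-0.2],"dr":[0,0,2.9],"jaw":70},
])

```text
clock: 12.05
position: [491.9, 317.5, 111.8]
ee_rot: [0.709, -0.663, -0.137, -0.199]
contact_force: [-0.2, -0.3, -0.0]
gripper_width: 69.9
grasp_force: 0.0
```

```bash
python3 - <<'E'
from h import *
slotstate(); s=arm.read_state();print(s['wrist_torque'])
im=save('wrist','w7.png'); cv2.imwrite('pics/w7c.png',im[100:,:])
E
```

```text
tip [  1.7   1.7 -28.2] ang -167.9 zax [-0.    -0.004 -1.   ] F [-0.3  0.2  0.2] w 69.9 g 0 j6 -0.17
[-0.95306016  0.11190945 -0.0174875 ]
```

View pics/w7c.png

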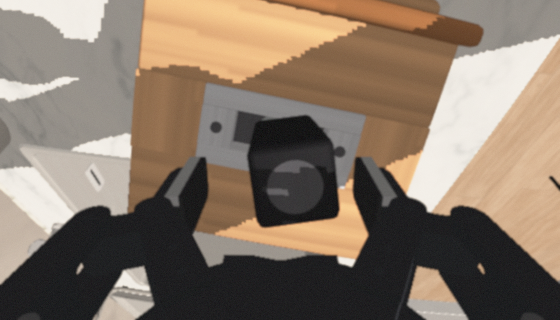

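The key stands in the socket, slightly leaning, with the fingers clear on both sides of the handle (handle top at (295,187)). I'll rotate back for a fresh hold.

step_arm([
  {"slide":[0,0,0],"dr":[0,0,-1.3],"jaw":70},
  {"slide":[0,0,0],"dr":[0,0,-2.6],"jaw":70},
  {"slide":[0,0,0],"dr":[0,0,-3.9],"jaw":70},
  {"slide":[0,0,0],"dr":[0,0,-5.2],"jaw":70},
  {"slide":[0,0,0],"dr":[0,0,-6.5],"jaw":70},
  {"slide":[0,0,0],"dr":[0,0,-7.8],"jaw":70},
  {"slide":[0,0,0],"dr":[0,0,-9.1],"jaw":70},
  {"slide":[0,0,0],"dr":[0,0,-10.4],"jaw":70},
])

```text
clock: 13.1
position: [491.5, 317.2, 111.4]
ee_rot: [0.97, -0.022, 0.03, -0.24]
contact_force: [-0.5, 1.0, 0.4]
gripper_width: 70.2
grasp_force: 0.0
```

step_arm([
  {"slide":[0,0,0],"dr":[0,0,-1.0],"jaw":70},
  {"slide":[0,0,0],"dr":[0,0,-1.0],"jaw":70},
  {"slide":[0,0,0],"dr":[0,0,-1.0],"jaw":20},
  {"slide":[0,0,0],"dr":[0,0,-1.0],"jaw":20},
  {"slide":[0,0,0],"dr":[0,0,-1.0],"jaw":20},
  {"slide":[0,0,0],"dr":[0,0,-1.0],"jaw":20},
  {"slide":[0,0,0],"dr":[0,0,-1.0],"jaw":20},
  {"slide":[0,0,0],"dr":[0,0,-1.0],"jaw":20},
])

```text
clock: 14.1
position: [491.5, 317.0, 111.5]
ee_rot: [0.97, 0.043, 0.046, -0.237]
contact_force: [-0.4, -2.9, 1.2]
gripper_width: 29.2
grasp_force: 58.8
```

```bash
python3 - <<'E'
from h import *
slotstate(); s=arm.read_state();print(s['wrist_torque'])
E
```

```text
tip [  1.    2.1 -28.1] ang -76.7 zax [-0.001 -0.003 -1.   ] F [-2.  -0.1  2.4] w 29.2 g 59 j6 1.43
[-1.62110544  0.15326611 -0.05442345]
```

step_arm([
  {"slide":[0,0,0],"dr":[0,0,1.3],"jaw":20},
  {"slide":[0,0,0],"dr":[0,0,2.6],"jaw":20},
  {"slide":[0,0,0],"dr":[0,0,3.9],"jaw":20},
  {"slide":[0,0,0],"dr":[0,0,5.2],"jaw":20},
  {"slide":[0,0,0],"dr":[0,0,6.5],"jaw":20},
  {"slide":[0,0,0],"dr":[0,0,7.8],"jaw":20},
  {"slide":[0,0,0],"dr":[0,0,9.1],"jaw":20},
  {"slide":[0,0,0],"dr":[0,0,10.4],"jaw":20},
])

```text
clock: 15.1
position: [491.3, 316.5, 111.3]
ee_rot: [0.752, -0.614, -0.123, -0.207]
contact_force: [-0.2, -4.5, 1.3]
gripper_width: 29.7
grasp_force: 59.3
```

```bash
python3 - <<'E'
from h import *
slotstate(); s=arm.read_state();print(s['wrist_torque'])
E
```

```text
tip [  0.3   2.2 -28.1] ang -160.2 zax [-0.002 -0.002 -1.   ] F [-3.3 -0.4  3.2] w 29.7 g 59 j6 -0.03
[-2.03813642  0.0951254   0.02324812]
```

step_arm([
  {"slide":[0,0,0],"dr":[0,0,0.4],"jaw":20},
  {"slide":[0,0,0],"dr":[0,0,0.4],"jaw":20},
  {"slide":[0,0,0],"dr":[0,0,0.4],"jaw":20},
  {"slide":[0,0,0],"dr":[0,0,0.4],"jaw":70},
  {"slide":[0,0,0],"dr":[0,0,0.4],"jaw":70},
  {"slide":[0,0,0],"dr":[0,0,0.4],"jaw":70},
  {"slide":[0,0,0],"dr":[0,0,0.4],"jaw":70},
  {"slide":[0,0,0],"dr":[0,0,0.4],"jaw":70},
])

```text
clock: 16.1
position: [491.5, 317.3, 111.6]
ee_rot: [0.736, -0.632, -0.128, -0.205]
contact_force: [-0.6, -0.9, -0.1]
gripper_width: 70.0
grasp_force: 0.0
```

```bash
python3 - <<'E'
from h import *
slotstate(); s=arm.read_state();print(s['wrist_torque'])
im=save('wrist','w8.png')
E
```

```text
tip [  1.4   2.1 -28.2] ang -163.1 zax [-0.001 -0.003 -1.   ] F [-0.9  0.5  0.4] w 70.0 g 0 j6 -0.08
[-0.91502306  0.1078111  -0.00098954]
```

step_arm([
  {"slide":[0,0,0],"dr":[0,0,-1.3],"jaw":70},
  {"slide":[0,0,0],"dr":[0,0,-2.6],"jaw":70},
  {"slide":[0,0,0],"dr":[0,0,-3.9],"jaw":70},
  {"slide":[0,0,0],"dr":[0,0,-5.2],"jaw":70},
  {"slide":[0,0,0],"dr":[0,0,-6.5],"jaw":70},
  {"slide":[0,0,0],"dr":[0,0,-7.8],"jaw":70},
  {"slide":[0,0,0],"dr":[0,0,-9.1],"jaw":70},
  {"slide":[0,0,0],"dr":[0,0,-10.4],"jaw":70},
])

```text
clock: 17.15
position: [491.5, 317.2, 111.5]
ee_rot: [0.97, 0.018, 0.04, -0.238]
contact_force: [0.4, -0.2, 0.1]
gripper_width: 70.1
grasp_force: 0.0
```

step_arm([
  {"slide":[0,0,0],"dr":[0,0,-1.0],"jaw":70},
  {"slide":[0,0,0],"dr":[0,0,-1.0],"jaw":70},
  {"slide":[0,0,0],"dr":[0,0,-1.0],"jaw":20},
  {"slide":[0,0,0],"dr":[0,0,-1.0],"jaw":20},
  {"slide":[0,0,0],"dr":[0,0,-1.0],"jaw":20},
  {"slide":[0,0,0],"dr":[0,0,-1.0],"jaw":20},
  {"slide":[0,0,0],"dr":[0,0,-1.0],"jaw":20},
  {"slide":[0,0,0],"dr":[0,0,-1.0],"jaw":20},
])

```text
clock: 18.15
position: [491.7, 317.1, 111.7]
ee_rot: [0.967, 0.083, 0.056, -0.235]
contact_force: [0.3, -1.4, 0.8]
gripper_width: 30.1
grasp_force: 57.8
```

step_arm([
  {"slide":[0,0,0],"dr":[0,0,0.6],"jaw":20},
  {"slide":[0,0,0],"dr":[0,0,1.2],"jaw":20},
  {"slide":[0,0,0],"dr":[0,0,1.8],"jaw":20},
  {"slide":[0,0,0],"dr":[0,0,2.4],"jaw":20},
  {"slide":[0,0,0],"dr":[0,0,3.0],"jaw":20},
  {"slide":[0,0,0],"dr":[0,0,3.6],"jaw":20},
  {"slide":[0,0,0],"dr":[0,0,4.2],"jaw":20},
  {"slide":[0,0,0],"dr":[0,0,4.8],"jaw":20},
])

```text
clock: 19.15
position: [491.7, 316.7, 111.5]
ee_rot: [0.94, -0.241, -0.024, -0.24]
contact_force: [0.9, -3.6, 1.7]
gripper_width: 29.7
grasp_force: 58.7
```

```bash
python3 - <<'E'
from h import *
slotstate(); s=arm.read_state();print(s['wrist_torque'], SR[:,2]@s['wrist_torque'])
E
```

```text
tip [  0.7   1.8 -28.1] ang -110.5 zax [-0.002 -0.003 -1.   ] F [-2.2 -1.4  3.1] w 29.7 g 59 j6 0.84
[-1.81360476 -0.16391787 -0.10337997] 0.1063942863997895
```

step_arm([
  {"slide":[0,0,0],"dr":[0,0,0.4],"jaw":20},
  {"slide":[0,0,0],"dr":[0,0,0.8],"jaw":20},
  {"slide":[0,0,0],"dr":[0,0,1.2],"jaw":20},
  {"slide":[0,0,0],"dr":[0,0,1.6],"jaw":20},
  {"slide":[0,0,0],"dr":[0,0,2.0],"jaw":20},
  {"slide":[0,0,0],"dr":[0,0,2.4],"jaw":20},
  {"slide":[0,0,0],"dr":[0,0,2.7],"jaw":20},
  {"slide":[0,0,0],"dr":[0,0,3.0],"jaw":20},
])

```text
clock: 20.15
position: [491.7, 316.3, 111.3]
ee_rot: [0.87, -0.43, -0.073, -0.229]
contact_force: [-0.2, -4.7, 1.8]
gripper_width: 29.9
grasp_force: 58.4
```

```bash
python3 - <<'E'
from h import *
slotstate(); s=arm.read_state();print(s['wrist_torque'], SR[:,2]@s['wrist_torque'])
E
```

```text
tip [  0.3   1.8 -28. ] ang -134.4 zax [-0.002 -0.003 -1.   ] F [-3.3 -0.5  3.8] w 29.9 g 58 j6 0.42
[-2.02159155 -0.17718355 -0.16587464] 0.07131339304384357
```

Not at the stop yet (0.07 N m, which is just friction). I'll continue in small steps.

step_arm([
  {"slide":[0,0,0],"dr":[0,0,0.3],"jaw":20},
  {"slide":[0,0,0],"dr":[0,0,0.6],"jaw":20},
  {"slide":[0,0,0],"dr":[0,0,0.9],"jaw":20},
  {"slide":[0,0,0],"dr":[0,0,1.2],"jaw":20},
  {"slide":[0,0,0],"dr":[0,0,1.5],"jaw":20},
  {"slide":[0,0,0],"dr":[0,0,1.8],"jaw":20},
  {"slide":[0,0,0],"dr":[0,0,2.1],"jaw":20},
  {"slide":[0,0,0],"dr":[0,0,2.1],"jaw":20},
])

```text
clock: 21.15
position: [491.5, 316.2, 111.3]
ee_rot: [0.798, -0.553, -0.106, -0.216]
contact_force: [1.2, -5.7, 1.7]
gripper_width: 30.0
grasp_force: 57.7
```

```bash
python3 - <<'E'
from h import *
slotstate(); s=arm.read_state();print(s['wrist_torque'], SR[:,2]@s['wrist_torque'])
E
```

```text
tip [  0.1   2.  -28. ] ang -151.2 zax [-0.002 -0.003 -1.   ] F [-4.1 -2.   4.1] w 30.0 g 58 j6 0.13
[-2.10107595 -0.0605923  -0.25627415] -0.0573554581036953
```

step_arm([
  {"slide":[0,0,0],"dr":[0,0,0.3],"jaw":20},
  {"slide":[0,0,0],"dr":[0,0,0.6],"jaw":20},
  {"slide":[0,0,0],"dr":[0,0,0.9],"jaw":20},
  {"slide":[0,0,0],"dr":[0,0,1.2],"jaw":20},
  {"slide":[0,0,0],"dr":[0,0,1.5],"jaw":20},
  {"slide":[0,0,0],"dr":[0,0,1.5],"jaw":20},
  {"slide":[0,0,0],"dr":[0,0,1.5],"jaw":20},
  {"slide":[0,0,0],"dr":[0,0,1.5],"jaw":20},
])

```text
clock: 22.15
position: [491.4, 316.3, 111.2]
ee_rot: [0.736, -0.633, -0.128, -0.204]
contact_force: [0.5, -4.9, 1.3]
gripper_width: 30.0
grasp_force: 57.9
```

```bash
python3 - <<'E'
from h import *
slotstate(); s=arm.read_state();print(s['wrist_torque'], SR[:,2]@s['wrist_torque'],s['joint_efforts'][5])
E
```

```text
tip [  0.1   2.1 -28.1] ang -163.1 zax [-0.002 -0.003 -1.   ] F [-3.6 -1.2  3.4] w 30.0 g 58 j6 -0.08
[-2.21112548 -0.11706658 -0.22731045] 0.001832671083295656 0.05457167630083859
```

step_arm([
  {"slide":[0,0,0],"dr":[0,0,0.3],"jaw":20},
  {"slide":[0,0,0],"dr":[0,0,0.6],"jaw":20},
  {"slide":[0,0,0],"dr":[0,0,0.9],"jaw":20},
  {"slide":[0,0,0],"dr":[0,0,1.2],"jaw":20},
  {"slide":[0,0,0],"dr":[0,0,1.5],"jaw":20},
  {"slide":[0,0,0],"dr":[0,0,1.5],"jaw":20},
  {"slide":[0,0,0],"dr":[0,0,1.5],"jaw":20},
  {"slide":[0,0,0],"dr":[0,0,1.5],"jaw":20},
])

```text
clock: 23.15
position: [491.1, 316.3, 111.2]
ee_rot: [-0.666, 0.706, 0.149, 0.189]
contact_force: [-0.1, -4.9, 1.7]
gripper_width: 30.0
grasp_force: 58.7
```

```bash
python3 - <<'E'
from h import *
slotstate(); s=arm.read_state();print(s['wrist_torque'], SR[:,2]@s['wrist_torque'],s['joint_efforts'][5])
im=save('wrist','w9.png'); a=cv2.imread('pics/w8.png')
cv2.imwrite('pics/w89.png',np.hstack([cv2.resize(q[170:370,170:390],None,fx=1.8,fy=1.8,interpolation=cv2.INTER_CUBIC) for q in(a,im)]))
E
```

```text
tip [  0.1   2.4 -28.1] ang -175.1 zax [-0.003 -0.002 -1.   ] F [-3.5 -0.6  3.8] w 30.0 g 59 j6 -0.29
[-2.19159965  0.05331035 -0.09465156] 0.03848689571014026 -0.025454495334997773
```

View pics/w89.png

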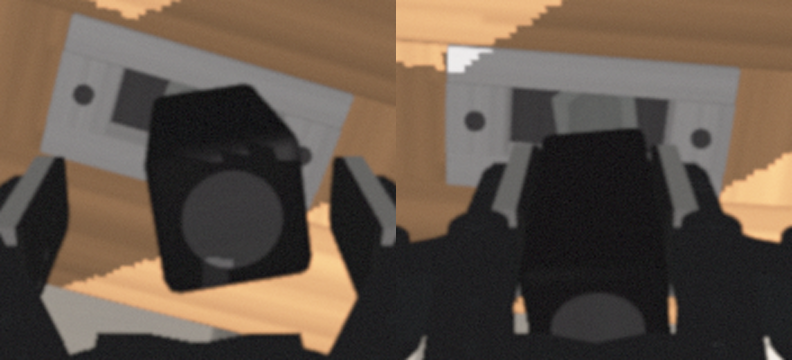

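The left half shows the key let go after the second turn, standing in the socket with its handle turned about 8° back within the play. The right half shows it now, square in the jaws with the shank in the slot. The shank face towards the camera looks different from before, so one of the return swings may have carried the key along. That was the last picture I'll view, so I'll check this with numbers.

```bash
python3 - <<'E'
from h import *
for f in('w5','w6','w9'):
    g=cv2.cvtColor(cv2.imread(f'pics/{f}.png'),cv2.COLOR_BGR2GRAY)
    print(f)
    for v in (222,225,228,231): print(v,g[v,245:320:2].tolist())
E
```

```text
w5
222 [150, 152, 148, 147, 146, 145, 142, 142, 140, 139, 138, 98, 76, 75, 78, 76, 78, 78, 74, 72, 73, 75, 75, 77, 105, 145, 153, 153, 152, 154, 155, 155, 157, 156, 179, 210, 211, 212]
225 [187, 174, 165, 154, 153, 152, 152, 150, 149, 147, 137, 88, 75, 77, 75, 77, 74, 76, 75, 72, 74, 76, 78, 74, 91, 150, 158, 158, 154, 156, 153, 152, 153, 161, 198, 210, 212, 211]
228 [209, 211, 211, 210, 203, 194, 180, 172, 161, 155, 134, 85, 75, 77, 77, 76, 76, 76, 80, 77, 77, 76, 75, 76, 87, 140, 157, 157, 159, 157, 158, 159, 157, 178, 210, 213, 211, 212]
231 [211, 212, 212, 212, 212, 201, 191, 189, 184, 180, 143, 72, 69, 70, 69, 67, 69, 68, 69, 71, 72, 71, 71, 71, 78, 112, 132, 132, 134, 142, 157, 159, 166, 201, 212, 210, 211, 211]
w6
222 [242, 242, 244, 229, 157, 125, 115, 106, 101, 93, 78, 79, 88, 90, 89, 90, 90, 90, 88, 90, 88, 89, 90, 85, 100, 126, 129, 126, 116, 101, 102, 101, 100, 95, 93, 100, 101, 104]
225 [243, 244, 245, 241, 164, 123, 119, 114, 114, 111, 111, 94, 85, 90, 89, 86, 88, 90, 89, 90, 88, 90, 88, 87, 94, 121, 125, 120, 100, 100, 101, 103, 100, 95, 98, 99, 102, 105]
228 [244, 245
[... 318 characters left out ...]
9, 101, 103, 106]
w9
222 [56, 57, 59, 54, 55, 55, 63, 87, 101, 107, 106, 106, 108, 104, 100, 100, 103, 104, 109, 108, 110, 115, 119, 124, 125, 126, 126, 129, 130, 129, 133, 133, 134, 132, 134, 133, 134, 135]
225 [55, 59, 55, 57, 59, 62, 96, 107, 103, 106, 104, 102, 94, 93, 92, 95, 94, 93, 97, 90, 94, 95, 97, 93, 97, 99, 106, 106, 98, 67, 60, 63, 67, 69, 70, 76, 83, 86]
228 [56, 58, 55, 57, 56, 57, 89, 108, 107, 106, 100, 91, 91, 92, 92, 93, 97, 94, 94, 94, 92, 96, 97, 95, 94, 101, 106, 106, 101, 73, 55, 58, 57, 58, 54, 54, 54, 57]
231 [55, 56, 58, 55, 59, 58, 81, 108, 106, 107, 99, 90, 92, 93, 95, 95, 93, 95, 94, 93, 96, 94, 96, 93, 95, 102, 108, 107, 104, 77, 57, 55, 56, 58, 55, 55, 54, 60]
```

step_arm([
  {"slide":[0,0,0],"dr":[0,0,0],"jaw":85},
  {"slide":[0,0,0],"dr":[0,0,0],"jaw":85},
  {"slide":[0,0,0],"dr":[0,0,0],"jaw":85},
  {"slide":[0,0,0],"dr":[0,0,0],"jaw":85},
  {"slide":[0,0,0],"dr":[0,0,0],"jaw":85},
  {"slide":[0,0,-30],"dr":[0,0,0],"jaw":85},
  {"slide":[0,0,-60],"dr":[0,0,0],"jaw":85},
  {"slide":[0,0,-75],"dr":[0,0,0],"jaw":85},
])

```text
clock: 24.2
position: [486.6, 282.2, 179.4]
ee_rot: [-0.666, 0.706, 0.149, 0.191]
contact_force: [-0.6, -0.1, -0.2]
gripper_width: 85.2
grasp_force: 0.0
```

```bash
python3 - <<'E'
from h import *
for _ in range(3): optics.get_image('wrist')
slotstate(); s=arm.read_state(); np.save('w10.npy',np.r_[s['position'],s['ee_rot']]); im=save('wrist','w10.png')
g=cv2.cvtColor(im,cv2.COLOR_BGR2GRAY); q=proj(cam('wrist',s),O+SR@[0,2.5,82]);print(q)
m=(g<45).astype(np.uint8); n,l,st,ce=cv2.connectedComponentsWithStats(m)
for i in range(1,n):
    if st[i,4]>300: print(st[i],ce[i].round(), cv2.minAreaRect(np.argwhere(l==i)[:,::-1].astype(np.float32)))
E
```

```text
tip [ 1.6  2.3 47. ] ang -175.1 zax [ 0.    -0.003 -1.   ] F [-0.5  0.1 -0.4] w 84.8 g 0 j6 -0.34
[280.04402494 243.82064871]
[   0  116   39   78 2162] [ 16. 161.] ((19.0, 154.5), (77.0, 38.0), 90.0)
[ 255  185   57   59 1747] [283. 212.] ((284.2108459472656, 213.3351593017578), (54.06703186035156, 54.69087600708008), 81.02737426757812)
[    0   262   560   158 45290] [279. 368.] ((279.5, 340.5), (157.0, 559.0), 90.0)
```

The shank profiles are ambiguous. I've let go and pulled clear, so I'll now swing back with the fingers above the handle, where they can't drag it.

step_arm([
  {"slide":[0,0,0],"dr":[0,0,-1.3],"jaw":85},
  {"slide":[0,0,0],"dr":[0,0,-2.6],"jaw":85},
  {"slide":[0,0,0],"dr":[0,0,-3.9],"jaw":85},
  {"slide":[0,0,0],"dr":[0,0,-5.2],"jaw":85},
  {"slide":[0,0,0],"dr":[0,0,-6.5],"jaw":85},
  {"slide":[0,0,0],"dr":[0,0,-7.8],"jaw":85},
  {"slide":[0,0,0],"dr":[0,0,-9.1],"jaw":85},
  {"slide":[0,0,0],"dr":[0,0,-10.4],"jaw":85},
])

```text
clock: 25.4
position: [485.7, 282.7, 176.0]
ee_rot: [0.967, -0.083, 0.014, -0.24]
contact_force: [0.4, -0.3, -1.0]
gripper_width: 84.9
grasp_force: 0.0
```

step_arm([
  {"slide":[0,0,0],"dr":[0,0,-0.9],"jaw":85},
  {"slide":[0,0,30],"dr":[0,0,-0.9],"jaw":85},
  {"slide":[0,0,60],"dr":[0,0,-0.9],"jaw":85},
  {"slide":[0,0,75],"dr":[0,0,-0.9],"jaw":85},
  {"slide":[0,0,75],"dr":[0,0,-0.9],"jaw":85},
  {"slide":[0,0,75],"dr":[0,0,-0.9],"jaw":20},
  {"slide":[0,0,75],"dr":[0,0,-0.9],"jaw":20},
  {"slide":[0,0,75],"dr":[0,0,-0.9],"jaw":20},
])

```text
clock: 26.4
position: [491.6, 317.0, 112.4]
ee_rot: [0.97, -0.025, 0.03, -0.24]
contact_force: [-0.1, -0.4, -0.8]
gripper_width: 31.5
grasp_force: 0.6
```

step_arm([
  {"slide":[0,0,0],"dr":[0,0,0],"jaw":20},
  {"slide":[0,0,0],"dr":[0,0,0],"jaw":20},
  {"slide":[0,0,0],"dr":[0,0,0.4],"jaw":20},
  {"slide":[0,0,0],"dr":[0,0,0.8],"jaw":20},
  {"slide":[0,0,0],"dr":[0,0,1.2],"jaw":20},
  {"slide":[0,0,0],"dr":[0,0,1.6],"jaw":20},
  {"slide":[0,0,0],"dr":[0,0,2.0],"jaw":20},
  {"slide":[0,0,0],"dr":[0,0,2.4],"jaw":20},
])

```text
clock: 27.4
position: [492.0, 316.5, 112.2]
ee_rot: [0.952, -0.186, -0.01, -0.241]
contact_force: [0.1, -5.6, 3.7]
gripper_width: 29.4
grasp_force: 63.3
```

```bash
python3 - <<'E'
from h import *
slotstate(); s=arm.read_state();print(s['wrist_torque'], SR[:,2]@s['wrist_torque'],s['joint_efforts'][5])
E
```

```text
tip [  0.9   1.5 -27.4] ang -103.9 zax [-0.001 -0.004 -1.   ] F [-3.1 -0.9  5.8] w 29.4 g 63 j6 0.95
[-1.84777228 -0.03808643  0.33073241] 0.43351224398626265 -0.25336258113384247
```

Torque jumped to 0.43 N m, so the stop has been reached. I'll press on slightly to confirm and find where contact began.

step_arm([
  {"slide":[0,0,0],"dr":[0,0,0.2],"jaw":20},
  {"slide":[0,0,0],"dr":[0,0,0.4],"jaw":20},
  {"slide":[0,0,0],"dr":[0,0,0.5],"jaw":20},
  {"slide":[0,0,0],"dr":[0,0,0.5],"jaw":20},
  {"slide":[0,0,0],"dr":[0,0,0.5],"jaw":20},
  {"slide":[0,0,0],"dr":[0,0,0.5],"jaw":20},
  {"slide":[0,0,0],"dr":[0,0,0.5],"jaw":20},
  {"slide":[0,0,0],"dr":[0,0,0.5],"jaw":20},
])

```text
clock: 28.4
position: [491.9, 316.5, 112.1]
ee_rot: [0.945, -0.219, -0.018, -0.241]
contact_force: [-0.2, -5.7, 4.3]
gripper_width: 29.4
grasp_force: 61.8
```

```bash
python3 - <<'E'
from h import *
slotstate(); s=arm.read_state();print(s['wrist_torque'], SR[:,2]@s['wrist_torque'],s['joint_efforts'][5])
E
```

```text
tip [  0.9   1.5 -27.4] ang -107.8 zax [-0.001 -0.004 -1.   ] F [-2.9 -0.6  6.5] w 29.4 g 62 j6 0.88
[-1.78544566  0.10926844  0.04653212] 0.1099317104133723 -0.18634325824677944
```

step_arm([
  {"slide":[0,0,0],"dr":[0,0,0.4],"jaw":20},
  {"slide":[0,0,0],"dr":[0,0,0.8],"jaw":20},
  {"slide":[0,0,0],"dr":[0,0,1.2],"jaw":20},
  {"slide":[0,0,0],"dr":[0,0,1.6],"jaw":20},
  {"slide":[0,0,0],"dr":[0,0,2.0],"jaw":20},
  {"slide":[0,0,0],"dr":[0,0,2.0],"jaw":20},
  {"slide":[0,0,0],"dr":[0,0,2.0],"jaw":20},
  {"slide":[0,0,0],"dr":[0,0,2.0],"jaw":20},
])

```text
clock: 29.4
position: [491.9, 316.3, 112.0]
ee_rot: [0.906, -0.349, -0.052, -0.236]
contact_force: [-0.5, -6.3, 4.9]
gripper_width: 29.3
grasp_force: 60.5
```

```bash
python3 - <<'E'
from h import *
slotstate(); s=arm.read_state();print(s['wrist_torque'], SR[:,2]@s['wrist_torque'],s['joint_efforts'][5])
s0=s;im=save('wrist','w11.png')
g=cv2.cvtColor(im,cv2.COLOR_BGR2GRAY)
for v in (215,222,228,234): print(v,g[v,245:320:2].tolist())
g=cv2.cvtColor(cv2.imread('pics/w9.png'),cv2.COLOR_BGR2GRAY); print(g[234,245:320:2].tolist())
E
```

```text
tip [  0.6   1.6 -27.4] ang -123.9 zax [-0.002 -0.004 -1.   ] F [-3.3 -0.4  7.3] w 29.3 g 60 j6 0.6
[-1.92144623  0.19505799 -0.1203505 ] -0.06816879011224405 0.0661072670482099
215 [66, 58, 57, 58, 54, 54, 57, 55, 58, 56, 58, 63, 86, 104, 104, 104, 105, 106, 107, 108, 106, 114, 130, 140, 138, 137, 139, 140, 139, 142, 141, 142, 136, 135, 122, 104, 104, 106]
222 [119, 114, 89, 58, 56, 58, 60, 59, 72, 97, 108, 105, 104, 105, 97, 92, 94, 92, 92, 94, 94, 94, 96, 97, 119, 136, 137, 138, 139, 139, 140, 139, 136, 139, 139, 138, 124, 106]
228 [131, 124, 120, 119, 97, 73, 101, 108, 106, 107, 106, 96, 95, 93, 93, 92, 95, 91, 94, 93, 93, 92, 94, 90, 92, 102, 118, 135, 135, 137, 137, 138, 138, 137, 138, 136, 136, 136]
234 [138, 140, 137, 123, 119, 121, 124, 111, 108, 105, 101, 92, 93, 95, 95, 96, 95, 95, 94, 94, 95, 92, 93, 91, 90, 93, 102, 108, 119, 135, 137, 136, 136, 136, 138, 139, 140, 138]
[55, 53, 51, 54, 59, 60, 74, 103, 107, 106, 102, 93, 92, 92, 93, 92, 94, 97, 95, 96, 92, 94, 93, 95, 94, 100, 108, 107, 105, 85, 56, 56, 56, 58, 56, 51, 55, 66]
```

No stop yet, and the torque reading is noisy. I'll settle which way round the key sits in the jaws by comparing the shank outline with a projected model for both cases.

```bash
python3 - <<'E'
from h import *
i=optics.camera_info('wrist');c=(np.array(i['camera_matrix']),i['k1'],np.array(i['T_tool_cam']))
def sil(off,rows):
    r=10.4; pts=[]
    for k in range(6):
        a=np.radians(60*k+off); pts+=[proj(c,np.array([r*np.cos(a),r*np.sin(a),z])) for z in(11,57)]
    h=cv2.convexHull(np.float32(pts))
    m=np.zeros((4200//4,5600//4),np.uint8); cv2.fillConvexPoly(m,(h*2.5).astype(int),1)
    return [(v,np.flatnonzero(m[int(v*2.5)])[[0,-1]]/2.5) for v in rows]
for off in(0,30): print(off,sil(off,(215,222,226,230,234)))
he=[proj(c,np.array([15,y,11])).round(1) for y in(-15,15)];print('handle edge',he)
def hx(off): return [proj(c,np.array([10.4*np.cos(np.radians(60*k+off)),10.4*np.sin(np.radians(60*k+off)),57])).round() .tolist() for k in range(6)]
print(hx(0),hx(30))
for f in('w5','w6','w9','w11'):
    g=cv2.GaussianBlur(cv2.cvtColor(cv2.imread(f'pics/{f}.png'),cv2.COLOR_BGR2GRAY),(3,3),0).astype(int)
    for v in(226,229,232):
        d=g[v,240:322]; print(f,v,d[20:64].tolist())
E
```

```text
0 [(215, array([275.6, 282.8])), (222, array([265.6, 292.8])), (226, array([265.2, 293.6])), (230, array([264.8, 294. ])), (234, array([264. , 294.4]))]
30 [(215, array([271.6, 287.2])), (222, array([267.2, 291.6])), (226, array([264.8, 294. ])), (230, array([263.6, 295.2])), (234, array([263.2, 295.6]))]
handle edge [array([250.7, 230.5]), array([308. , 230.5])]
[[279.0, 213.0], [293.0, 221.0], [293.0, 235.0], [279.0, 242.0], [266.0, 235.0], [266.0, 221.0]] [[287.0, 215.0], [295.0, 228.0], [287.0, 240.0], [272.0, 240.0], [264.0, 228.0], [272.0, 215.0]]
w5 226 [151, 151, 150, 149, 145, 133, 112, 90, 78, 76, 76, 76, 77, 76, 76, 76, 76, 76, 76, 75, 76, 76, 76, 76, 75, 75, 76, 76, 76, 77, 76, 76, 80, 96, 122, 146, 156, 158, 158, 158, 157, 157, 157, 156]
w5 229 [186, 179, 175, 169, 158, 137, 109, 87, 77, 76, 77, 77, 77, 77, 77, 77, 78, 77, 77, 77, 77, 77, 77, 76, 75, 75, 76, 76, 76, 76, 77, 77, 79, 88, 106, 128, 143, 149, 151, 153, 155, 156, 157, 158]
w5 232 [122, 122, 121, 118, 110, 93, 69, 52, 46, 46, 47, 47, 48, 48, 47, 47, 48, 49, 50, 52, 52, 51, 51, 51, 51, 51, 51, 50, 50, 51, 52, 5
[... 1128 characters left out ...]
94, 95, 94, 94, 93, 94, 95, 94, 95, 95, 95, 95, 95, 96, 100, 104, 106, 106, 106, 106, 103, 94, 79]
w11 226 [102, 105, 106, 106, 106, 105, 105, 104, 101, 98, 95, 94, 94, 94, 93, 94, 94, 93, 93, 93, 93, 94, 93, 93, 93, 94, 94, 94, 93, 93, 93, 93, 92, 95, 102, 112, 123, 131, 135, 137, 137, 137, 137, 137]
w11 229 [106, 107, 108, 107, 105, 103, 99, 95, 93, 93, 93, 93, 94, 94, 94, 94, 94, 94, 94, 93, 93, 93, 93, 94, 94, 94, 94, 94, 94, 93, 92, 91, 91, 93, 95, 100, 106, 114, 122, 129, 134, 136, 137, 137]
w11 232 [107, 106, 106, 107, 106, 101, 97, 93, 93, 93, 93, 93, 94, 94, 94, 94, 95, 96, 95, 94, 94, 94, 94, 94, 93, 94, 94, 94, 93, 93, 93, 92, 92, 91, 92, 94, 99, 103, 108, 114, 121, 128, 133, 135]
```

The outline is corner-on in the earlier view and flat-on now. So only the last fresh hold, with the fingers clear, really swapped faces, and the earlier swings carried the key back. The screw should be around 2.5–3.4 now. I'll turn a further 45°, let go, and pull clear.

step_arm([
  {"slide":[0,0,0],"dr":[0,0,0.7],"jaw":20},
  {"slide":[0,0,0],"dr":[0,0,1.4],"jaw":20},
  {"slide":[0,0,0],"dr":[0,0,2.1],"jaw":20},
  {"slide":[0,0,0],"dr":[0,0,2.8],"jaw":20},
  {"slide":[0,0,0],"dr":[0,0,3.5],"jaw":20},
  {"slide":[0,0,0],"dr":[0,0,4.2],"jaw":20},
  {"slide":[0,0,0],"dr":[0,0,4.9],"jaw":20},
  {"slide":[0,0,0],"dr":[0,0,5.6],"jaw":20},
])

```text
clock: 30.45
position: [491.5, 315.8, 111.7]
ee_rot: [0.703, -0.669, -0.138, -0.197]
contact_force: [-0.9, -7.7, 5.2]
gripper_width: 29.5
grasp_force: 61.4
```

```bash
python3 - <<'E'
from h import *
slotstate(); s=arm.read_state();print(s['wrist_torque'], SR[:,2]@s['wrist_torque'],s['joint_efforts'][5])
E
```

```text
tip [  0.    1.9 -27.4] ang -168.9 zax [-0.003 -0.003 -1.   ] F [-4.4 -0.2  8.2] w 29.5 g 61 j6 -0.18
[-2.28199994  0.14853948  0.10104419] 0.17308276335015 0.4436772409826517
```

step_arm([
  {"slide":[0,0,0],"dr":[0,0,0],"jaw":20},
  {"slide":[0,0,0],"dr":[0,0,0],"jaw":85},
  {"slide":[0,0,0],"dr":[0,0,0],"jaw":85},
  {"slide":[0,0,0],"dr":[0,0,0],"jaw":85},
  {"slide":[0,0,0],"dr":[0,0,0],"jaw":85},
  {"slide":[0,0,-30],"dr":[0,0,0],"jaw":85},
  {"slide":[0,0,-60],"dr":[0,0,0],"jaw":85},
  {"slide":[0,0,-80],"dr":[0,0,0],"jaw":85},
])

```text
clock: 31.45
position: [486.1, 279.9, 183.6]
ee_rot: [0.704, -0.668, -0.138, -0.199]
contact_force: [1.2, 0.6, -0.2]
gripper_width: 85.1
grasp_force: 0.0
```

```bash
python3 - <<'E'
from h import *
for _ in range(3): optics.get_image('wrist')
slotstate(); s=arm.read_state(); np.save('w12.npy',np.r_[s['position'],s['ee_rot']]); im=save('wrist','w12.png')
g=cv2.cvtColor(im,cv2.COLOR_BGR2GRAY); print(proj(cam('wrist',s),O+SR@[0,2.5,82]))
m=(g<45).astype(np.uint8); n,l,st,ce=cv2.connectedComponentsWithStats(m)
for i in range(1,n):
    if st[i,4]>300 and st[i,1]<250: print(st[i],ce[i].round(), cv2.minAreaRect(np.argwhere(l==i)[:,::-1].astype(np.float32)))
E
```

```text
tip [ 1.9  2.1 52.5] ang -168.7 zax [ 0.001 -0.004 -1.   ] F [-0.6 -0.  -0.8] w 84.6 g 0 j6 -0.24
[280.72361181 239.90657836]
[   0   77   40   86 2493] [ 16. 127.] ((19.5, 119.5), (85.0, 39.0), 90.0)
[ 257  196   48   69 2413] [281. 227.] ((280.5, 230.0), (68.0, 47.0), 90.0)
```

step_arm([
  {"slide":[0,0,0],"dr":[0,0,-1.3],"jaw":85},
  {"slide":[0,0,0],"dr":[0,0,-2.6],"jaw":85},
  {"slide":[0,0,0],"dr":[0,0,-3.9],"jaw":85},
  {"slide":[0,0,0],"dr":[0,0,-5.2],"jaw":85},
  {"slide":[0,0,0],"dr":[0,0,-6.5],"jaw":85},
  {"slide":[0,0,0],"dr":[0,0,-7.8],"jaw":85},
  {"slide":[0,0,0],"dr":[0,0,-9.1],"jaw":85},
  {"slide":[0,0,0],"dr":[0,0,-10.4],"jaw":85},
])

```text
clock: 32.65
position: [485.3, 280.4, 180.4]
ee_rot: [0.97, -0.029, 0.027, -0.239]
contact_force: [-0.1, 0.9, -1.1]
gripper_width: 84.9
grasp_force: 0.0
```

step_arm([
  {"slide":[0,0,0],"dr":[0,0,-0.9],"jaw":85},
  {"slide":[0,0,30],"dr":[0,0,-0.9],"jaw":85},
  {"slide":[0,0,60],"dr":[0,0,-0.9],"jaw":85},
  {"slide":[0,0,80],"dr":[0,0,-0.9],"jaw":85},
  {"slide":[0,0,80],"dr":[0,0,-0.9],"jaw":85},
  {"slide":[0,0,80],"dr":[0,0,-0.9],"jaw":20},
  {"slide":[0,0,80],"dr":[0,0,-0.9],"jaw":20},
  {"slide":[0,0,80],"dr":[0,0,-0.9],"jaw":20},
])

```text
clock: 33.65
position: [491.8, 317.2, 112.6]
ee_rot: [0.97, 0.029, 0.044, -0.238]
contact_force: [-0.9, 1.6, 3.7]
gripper_width: 31.5
grasp_force: 2.0
```

step_arm([
  {"slide":[0,0,0],"dr":[0,0,0],"jaw":20},
  {"slide":[0,0,0],"dr":[0,0,0],"jaw":20},
  {"slide":[0,0,0],"dr":[0,0,0.4],"jaw":20},
  {"slide":[0,0,0],"dr":[0,0,0.8],"jaw":20},
  {"slide":[0,0,0],"dr":[0,0,1.2],"jaw":20},
  {"slide":[0,0,0],"dr":[0,0,1.6],"jaw":20},
  {"slide":[0,0,0],"dr":[0,0,2.0],"jaw":20},
  {"slide":[0,0,0],"dr":[0,0,2.0],"jaw":20},
])

```text
clock: 34.65
position: [492.0, 316.7, 112.4]
ee_rot: [0.965, -0.106, 0.01, -0.241]
contact_force: [-0.0, -4.6, 4.6]
gripper_width: 29.6
grasp_force: 59.4
```

```bash
python3 - <<'E'
from h import *
slotstate(); s=arm.read_state();print(s['wrist_torque'], SR[:,2]@s['wrist_torque'],s['joint_efforts'][5])
E
```

```text
tip [  1.3   1.4 -27.2] ang -94.3 zax [-0.001 -0.004 -1.   ] F [-1.9 -0.6  6.2] w 29.6 g 59 j6 1.12
[-1.23384147  0.29974368 -0.09182614] -0.1376947169087197 0.004283825255697593
```

step_arm([
  {"slide":[0,0,0],"dr":[0,0,0.6],"jaw":20},
  {"slide":[0,0,0],"dr":[0,0,1.2],"jaw":20},
  {"slide":[0,0,0],"dr":[0,0,1.8],"jaw":20},
  {"slide":[0,0,0],"dr":[0,0,2.4],"jaw":20},
  {"slide":[0,0,0],"dr":[0,0,3.0],"jaw":20},
  {"slide":[0,0,0],"dr":[0,0,3.6],"jaw":20},
  {"slide":[0,0,0],"dr":[0,0,4.0],"jaw":20},
  {"slide":[0,0,0],"dr":[0,0,4.0],"jaw":20},
])

```text
clock: 35.65
position: [492.1, 316.2, 112.1]
ee_rot: [0.898, -0.368, -0.056, -0.235]
contact_force: [0.1, -5.7, 4.1]
gripper_width: 29.2
grasp_force: 59.4
```

```bash
python3 - <<'E'
from h import *
slotstate(); s=arm.read_state();print(s['wrist_torque'], SR[:,2]@s['wrist_torque'],s['joint_efforts'][5])
E
```

```text
tip [  0.7   1.2 -27.3] ang -126.3 zax [-0.001 -0.004 -1.   ] F [-3.  -0.9  6.2] w 29.2 g 59 j6 0.56
[-1.77469433  0.06137435 -0.1584041 ] -0.04948176630937459 -0.000581520998821361
```

step_arm([
  {"slide":[0,0,0],"dr":[0,0,0.6],"jaw":20},
  {"slide":[0,0,0],"dr":[0,0,1.2],"jaw":20},
  {"slide":[0,0,0],"dr":[0,0,1.8],"jaw":20},
  {"slide":[0,0,0],"dr":[0,0,2.4],"jaw":20},
  {"slide":[0,0,0],"dr":[0,0,3.0],"jaw":20},
  {"slide":[0,0,0],"dr":[0,0,3.6],"jaw":20},
  {"slide":[0,0,0],"dr":[0,0,4.0],"jaw":20},
  {"slide":[0,0,0],"dr":[0,0,4.0],"jaw":20},
])

```text
clock: 36.65
position: [491.9, 315.7, 111.9]
ee_rot: [0.762, -0.601, -0.119, -0.209]
contact_force: [-0.8, -6.6, 4.9]
gripper_width: 29.2
grasp_force: 59.4
```

```bash
python3 - <<'E'
from h import *
slotstate(); s=arm.read_state();print(s['wrist_torque'], SR[:,2]@s['wrist_torque'],s['joint_efforts'][5])
im=save('wrist','w13.png'); g=cv2.cvtColor(im,cv2.COLOR_BGR2GRAY)
for v in range(210,236,3): print(v,g[v,255:306:2].tolist())
E
```

```text
tip [  0.1   1.4 -27.3] ang -158.3 zax [-0.002 -0.004 -1.   ] F [-3.6 -0.2  7.5] w 29.2 g 59 j6 0.0
[-2.14114191  0.10305093 -0.13804498] -0.02632052374326553 -0.005033385241404176
210 [112, 127, 135, 135, 134, 136, 136, 135, 136, 136, 138, 135, 138, 138, 138, 137, 139, 137, 139, 138, 136, 133, 135, 133, 136, 137]
213 [57, 57, 66, 82, 111, 126, 134, 135, 135, 135, 136, 135, 135, 137, 134, 136, 136, 138, 138, 139, 137, 137, 137, 139, 137, 135]
216 [56, 56, 58, 55, 60, 71, 91, 113, 124, 128, 134, 136, 135, 134, 136, 136, 137, 134, 134, 137, 138, 135, 137, 137, 137, 137]
219 [57, 56, 57, 80, 104, 106, 106, 105, 105, 108, 107, 113, 122, 130, 134, 134, 135, 135, 135, 135, 136, 137, 137, 137, 138, 138]
222 [57, 57, 62, 92, 105, 106, 105, 104, 103, 96, 95, 95, 94, 95, 97, 105, 116, 127, 134, 135, 134, 134, 134, 133, 135, 137]
225 [56, 58, 66, 101, 105, 105, 103, 95, 94, 93, 94, 97, 94, 96, 97, 93, 92, 93, 98, 107, 121, 131, 134, 133, 133, 136]
228 [58, 56, 67, 100, 108, 106, 103, 94, 95, 95, 95, 95, 93, 93, 95, 96, 95, 94, 97, 95, 93, 99, 108, 114, 124, 127]
231 [56, 58, 80, 103, 107, 108, 99, 95, 94, 93, 95, 94, 96, 97, 95, 95, 93, 96, 94, 93, 91, 101, 106, 105, 104, 80]
234 [47, 35, 38, 52, 53, 49, 48, 45, 46, 46, 44, 46, 46, 40, 38, 38, 35, 40, 40, 39, 35, 38, 40, 44, 40, 36]
```

```bash
python3 - <<'E'
from h import *
i=optics.camera_info('wrist');c=(np.array(i['camera_matrix']),i['k1'],np.array(i['T_tool_cam']))
for r in(10.4,16.6):
  for off in(0,30):
    print(r,off,[proj(c,np.array([r*np.cos(np.radians(60*k+off)),r*np.sin(np.radians(60*k+off)),47])).round().astype(int).tolist() for k in range(6)])
for f in('w9','w11','w13'):
    g=cv2.cvtColor(cv2.imread(f'pics/{f}.png'),cv2.COLOR_BGR2GRAY); print(f)
    for v in range(204,234,2): print(v,' '.join('#' if x<70 else 's' if x<99.5 else 'h' if x<112 else '.' for x in cv2.GaussianBlur(g,(3,3),0)[v,240:320]).replace(' ',''))
E
```

```text
10.4 0 [[280, 218], [294, 226], [293, 241], [280, 248], [266, 241], [266, 226]]
10.4 30 [[288, 220], [296, 233], [288, 246], [272, 246], [264, 233], [271, 220]]
16.6 0 [[280, 209], [302, 221], [302, 245], [280, 257], [258, 245], [257, 221]]
16.6 30 [[293, 212], [305, 233], [292, 254], [267, 254], [254, 233], [266, 212]]
w9
204 ................................................................................
206 ................................................................................
208 ................................................................................
210 ................................................................................
212 ................................................................................
214 ................................................................................
216 ................................................................................
218 h...............................................................................
220 ######sssssssssssssshh..........................................................
222 ######
[... 2357 characters left out ...]
....................
218 #####################ssssshhhhhhh...............................................
220 #####################sshhhhhhhhhhhhhhhhhh.......................................
222 ####################sshhhhhhhhhhhsssssssssshhh..................................
224 ####################sshhhhhhhsssssssssssssssssssshhh............................
226 ####################sshhhhhhssssssssssssssssssssssssshhh........................
228 ###################ssshhhhhhssssssssssssssssssssssssssssshhhh...................
230 ###################sshhhhhhssssssssssssssssssssssssssssssshhhhhhhssshh..........
232 ###################sssssssssssssssssssssssssssssssssssssssssssssss####ssssh.....
```

The head's outline confirms it turns with the key. The last two fresh holds were true quarter-turn swaps, so the screw should be close to its stop now. I'll carry on.

step_arm([
  {"slide":[0,0,0],"dr":[0,0,0.3],"jaw":20},
  {"slide":[0,0,0],"dr":[0,0,0.6],"jaw":20},
  {"slide":[0,0,0],"dr":[0,0,0.9],"jaw":20},
  {"slide":[0,0,0],"dr":[0,0,1.2],"jaw":20},
  {"slide":[0,0,0],"dr":[0,0,1.5],"jaw":20},
  {"slide":[0,0,0],"dr":[0,0,1.8],"jaw":20},
  {"slide":[0,0,0],"dr":[0,0,2.0],"jaw":20},
  {"slide":[0,0,0],"dr":[0,0,2.0],"jaw":20},
])

```text
clock: 37.7
position: [491.6, 315.6, 111.8]
ee_rot: [-0.671, 0.701, 0.147, 0.19]
contact_force: [-1.0, -6.5, 4.0]
gripper_width: 29.1
grasp_force: 59.5
```

```bash
cat >>h.py <<'E'
def headview(f):
    slotstate(); s=arm.read_state();print(s['wrist_torque'], SR[:,2]@s['wrist_torque'],s['joint_efforts'][5])
    g=cv2.cvtColor(save('wrist',f+'.png'),cv2.COLOR_BGR2GRAY)
    for v in range(208,234,3): print(v,''.join('#' if x<70 else 's' if x<99.5 else 'h' if x<112 else '.' for x in cv2.GaussianBlur(g,(3,3),0)[v,240:320]))
E
python3 -c "
from h import *
headview('w14')"
```

```text
tip [ -0.1   1.7 -27.3] ang -174.3 zax [-0.003 -0.003 -1.   ] F [-3.9  0.   6.7] w 29.1 g 60 j6 -0.28
[-2.22410619  0.15797866 -0.08388976] 0.0015309882068804959 -0.06592388497665524
208 ................................................................................
211 ................................................................................
214 ................................................................................
217 ................................................................................
220 #############sssssssssh.........................................................
223 ##################ssshhhhhhhhhhhsssssssssssssshhhhhhhh..........................
226 #################ssshhhhhhhhsssssssssssssssssssssssssssshhhhhhsss#############ss
229 ##################sshhhhhhhssssssssssssssssssssssssssssshhhhhhhss###############
232 ##################sssssssssssssssssssssssssssssssssssssssssssssss###############
```

I need exact head angles, so I'll rectify the stored pictures onto the slot floor and fit the head's hexagon in each.

```bash
cat > fit.py <<'E'
from h import *
def fit(f,pose):
    c=cam('wrist',pose); g=cv2.GaussianBlur(cv2.cvtColor(cv2.imread(f'pics/{f}.png'),cv2.COLOR_BGR2GRAY),(3,3),0).astype(np.float32)
    xs=np.linspace(-10,10,21); ys=np.arange(-24,27,.25)
    M=np.array([[proj(c,O+SR@[x,y,-14]) for y in ys] for x in xs],np.float32)
    I=cv2.remap(g,M[...,0],M[...,1],cv2.INTER_LINEAR)
    pts=[]
    for x,row in zip(xs,I):
        d=row<78
        for side in(-1,1):
            # from slot end walk to centre: last dark->head (90..118) transition
            o=np.argsort(side*-ys); r=row[o]; yy=ys[o]; k=np.flatnonzero(r<75)
            for j in k:
                if j+8<len(r) and r[j+1]>=75 and 88<r[j+6]<116 and 6<abs(yy[j]-3)<18: pts.append((x,yy[j])); break
    P=np.array(pts)
    if len(P)<6: print(f,'few',len(P)); return
    best=[]
    for th in range(60):
        for y0 in np.arange(1,5.1,.5):
            q=P-[-.2,y0]; ap=16.6*np.cos(np.pi/6)
            n=np.radians(th+30+60*np.arange(6)); e=(q@np.array([np.cos(n),np.sin(n)])).max(1)-ap
            best.append((np.median(abs(e)),th,y0))
    best.sort(); X=SR.T@R.from_quat(pose['ee_rot']).as_matrix(); a=np.degrees(np.arctan2(X[1,0],X[0,0]))
    print(f,len(P),'tool',a.round(1),'tool%60',(a%60).round(1),[(round(float(b[0]),2),b[1],float(b[2])) for b in best[:4]], 'sides',(P[:,1]<3).sum())
E
python3 - <<'E'
from fit import *
for f in('w3','w6'):
    w=np.load(f+'.npy'); fit(f,dict(position=w[:3],ee_rot=w[3:]))
def mk(ang,pos): 
    p,Rm=rest_pose(0,2,-27.5,ang); return dict(position=np.array(pos),ee_rot=R.from_matrix(Rm).as_quat())
fit('w7',mk(-167.9,[491.9,317.5,111.8])); fit('w8',mk(-163.1,[491.5,317.3,111.6])); fit('w9',mk(-175.1,[491.1,316.3,111.2]))
for f in('w10','w12'):
    w=np.load(f+'.npy'); fit(f,dict(position=w[:3],ee_rot=w[3:]))
fit('w11',mk(-123.9,[491.9,316.3,112])); fit('w13',mk(-158.3,[491.9,315.7,111.9])); fit('w14',mk(-174.3,[491.6,315.6,111.8]))
E
```

```text
w3 few 0
w6 39 tool -71.9 tool%60 48.1 [(0.44, 49, 1.5), (0.49, 48, 1.5), (0.5, 57, 2.5), (0.51, 49, 2.0)] sides 26
w7 few 2
w8 7 tool -163.1 tool%60 16.9 [(0.06, 59, 2.5), (0.1, 58, 2.5), (0.13, 0, 2.5), (0.14, 4, 3.0)] sides 7
w9 26 tool -175.1 tool%60 4.9 [(0.28, 11, 2.0), (0.29, 10, 2.0), (0.29, 14, 2.0), (0.31, 12, 2.0)] sides 15
w10 few 1
w12 6 tool -168.7 tool%60 11.3 [(0.13, 0, 1.5), (0.13, 59, 1.5), (0.16, 58, 1.5), (0.18, 15, 3.0)] sides 5
w11 24 tool -123.9 tool%60 56.1 [(0.14, 13, 2.0), (0.18, 12, 2.0), (0.18, 11, 2.0), (0.22, 14, 2.0)] sides 20
w13 17 tool -158.3 tool%60 21.7 [(0.22, 15, 2.5), (0.23, 14, 2.5), (0.26, 13, 2.0), (0.26, 14, 2.0)] sides 14
w14 14 tool -174.3 tool%60 5.7 [(0.23, 12, 2.5), (0.25, 15, 2.5), (0.26, 14, 2.5), (0.29, 16, 2.5)] sides 8
```

The head's hexagon stands at about 13° in the last four pictures, and it started at 48°. That is 215° of turning, so the screw was at its stop (4.5) from the third hold on. It stood near 3.7 at the second release. Since then the key has only been slipping against the stop. I'll ease back within the play and draw the key out.

step_arm([
  {"slide":[0,0,0],"dr":[0,0,-0.8],"jaw":20},
  {"slide":[0,0,-3],"dr":[0,0,-0.8],"jaw":20},
  {"slide":[0,0,-10],"dr":[0,0,-0.8],"jaw":20},
  {"slide":[0,0,-25],"dr":[0,0,-0.8],"jaw":20},
  {"slide":[0,0,-45],"dr":[0,0,-0.8],"jaw":20},
  {"slide":[0,0,-70],"dr":[0,0,-0.8],"jaw":20},
  {"slide":[0,0,-90],"dr":[0,0,-0.8],"jaw":20},
  {"slide":[0,0,-90],"dr":[0,0,-0.8],"jaw":20},
])

```text
clock: 38.75
position: [485.9, 275.5, 194.2]
ee_rot: [0.709, -0.662, -0.136, -0.201]
contact_force: [-0.2, 0.3, -1.9]
gripper_width: 29.9
grasp_force: 59.6
```

```bash
python3 - <<'E'
from fit import *
for _ in range(3): optics.get_image('wrist')
s=arm.read_state(); slotstate(s); im=save('wrist','w15.png'); np.save('w15.npy',np.r_[s['position'],s['ee_rot']]); fit('w15',s)
g=cv2.cvtColor(im,cv2.COLOR_BGR2GRAY); h=cv2.cvtColor(cv2.imread('pics/w6.png'),cv2.COLOR_BGR2GRAY)
d=" .:-=+*#%@"
for v in range(196,244,3): print(v,''.join('%3d'%(x//2.56) for x in g[v,250:312:3]))
yaw=np.radians(12); 
p=np.array([461.8,-126.5,67+95])
for y in(12,102,-78):
    a=np.radians(y); delta(p,toolR(np.array([0,0,-1.]),np.array([np.cos(a),np.sin(a),0])),s)
print(s['joints'])
E
```

```text
tip [ 1.2  2.9 61.7] ang -167.9 zax [-0.001 -0.002 -1.   ] F [-0.6 -0.3 -1.6] w 29.9 g 60 j6 -0.23
w15 38 tool -167.9 tool%60 12.1 [(0.69, 7, 2.0), (0.69, 12, 2.5), (0.69, 10, 2.0), (0.69, 13, 2.5)] sides 19
196  21 23 23 22 21 36 42 28 22 21 21 22 22 24 42 37 22 22 23 22 42
199  21 22 21 22 21 37 41 28 21 21 20 22 21 25 41 37 22 22 22 25 46
202  21 21 21 21 21 37 41 37 32 23 21 25 32 38 42 38 23 22 22 28 48
205  32 27 22 22 22 37 41 41 38 36 32 36 39 39 41 37 22 22 23 34 51
208  48 47 47 43 39 44 44 40 41 39 37 40 41 41 36 24 22 22 22 41 51
211  53 51 51 49 48 47 47 46 46 45 44 41 44 49 20 21 23 21 23 46 52
214  53 53 53 53 53 53 52 51 48 47 46 45 47 52 39 32 26 23 28 48 52
217  53 53 53 53 54 53 53 53 51 44 37 36 41 47 48 46 46 45 44 49 53
220  53 53 53 52 52 52 53 46 37 35 35 35 35 38 44 51 51 49 48 51 53
223  46 49 51 52 53 52 46 36 37 37 36 35 36 37 36 46 52 52 66 62 84
226  42 41 41 42 44 46 41 35 35 36 37 36 36 37 37 42 54 84 92 93 92
229  43 42 42 41 41 41 38 36 37 37 36 36 36 36 36 57 91 91 91 92 92
232  42 42 42 40 41 39 36 35 35 35 36 35 34 35 33 44 82 88 89 91 91
235  46 40 17 10  8 10  9  9  7  9  9 10  9  8  7 11 12 13 16 46 77
238  46 25  7  9  8  7  9  8  8  8  8  7  8  8  8  9  6  8  8 10 62
241  42 15  9  8  7  8  8  9  8  9  9 10  8  7  7  5  7  7  8 10 48
slide [ 367.1   42.6 -162.5] dr [ -3.469   1.894 -12.002]
slide [ 367.1   42.6 -162.5] dr [ 4.996  1.467 20.868]
slide [ 367.1   42.6 -162.5] dr [-0.985  3.355 -1.002]
[ 0.58265915  0.21656883 -0.25259867 -0.49524402 -0.82540431 -0.22669585]
```

The key is out, held about 2 mm off centre along tool x, and the screw head has stayed put. I'll carry the key up and over to the block.

step_arm([
  {"slide":[0,0,-55],"dr":[0,0,0],"jaw":20},
  {"slide":[50,5,-90],"dr":[0,0,0],"jaw":20},
  {"slide":[105,12,-120],"dr":[-0.2,0.7,-0.2],"jaw":20},
  {"slide":[160,18,-145],"dr":[-0.5,1.7,-0.5],"jaw":20},
  {"slide":[215,24,-165],"dr":[-0.8,2.7,-0.8],"jaw":20},
  {"slide":[270,30,-175],"dr":[-0.985,3.355,-1.0],"jaw":20},
  {"slide":[325,36,-175],"dr":[-0.985,3.355,-1.0],"jaw":20},
  {"slide":[369,42,-164],"dr":[-0.985,3.355,-1.0],"jaw":20},
])

```text
clock: 39.95
position: [463.0, -130.0, 161.6]
ee_rot: [0.777, -0.629, 0.0, -0.0]
contact_force: [1.2, 0.4, -2.0]
gripper_width: 29.5
grasp_force: 59.7
```

```bash
python3 - <<'E'
from h import *
for _ in range(5): optics.get_image('wrist')
s=arm.read_state(); im=save('wrist','w16.png'); np.save('w16.npy',np.r_[s['position'],s['ee_rot']]);W=R.from_quat(s['ee_rot']).as_matrix()
print(s['position'],W[:,2].round(4),np.degrees(np.arctan2(W[1,0],W[0,0])),s['gripper_width'],s['contact_force'].round(1))
c=cam('wrist',s); print('hole px',proj(c,np.array([461.8,-126.5,56])))
g=cv2.cvtColor(im,cv2.COLOR_BGR2GRAY)
for v in range(184,246,3): print(v,''.join('%3d'%(x//2.56) for x in g[v,241:322:3]))
E
```

```text
[ 463.4884308  -128.66673256  162.7250362 ] [ 7.e-04 -3.e-04 -1.e+00] -78.00369922866857 29.244059994260052 [-0.6  0.4 -0.6]
hole px [281.11865808 211.11143353]
184  60 60 60 60 60 60 62 66 66 65 64 63 62 62 61 64 67 68 67 68 69 66 65 64 64 63 62
187  60 60 59 61 59 60 63 66 66 64 64 63 62 62 62 64 67 68 67 67 67 66 66 64 64 62 62
190  60 60 61 61 60 62 64 66 66 64 63 63 62 61 64 66 68 67 68 67 67 66 64 64 63 61 63
193  60 60 60 61 60 61 64 67 65 64 64 62 62 62 64 68 68 67 67 69 67 65 64 64 63 62 64
196  59 60 62 61 60 62 65 65 66 64 62 60 54 48 49 54 63 68 67 68 66 64 64 63 63 62 64
199  59 59 61 59 61 64 67 66 65 64 60 40 34 36 36 36 39 52 67 66 66 64 63 62 62 63 65
202  60 60 61 59 61 63 67 65 65 64 38 33 35 37 36 36 37 36 53 67 65 64 64 63 61 64 65
205  58 60 61 60 62 65 67 66 68 46 32 33 35 36 37 36 35 32 39 65 64 63 63 62 62 64 64
208  60 61 60 60 62 66 66 66 71 50 32 32 33 35 35 33 33 32 33 54 64 63 62 61 62 64 62
211  59 62 60 60 62 66 66 66 72 60 35 32 33 31 32 30 31 32 33 51 64 64 62 62 64 65 60
214  59 62 60 61 64 66 65 63 73 64 44 32 32 33 33 33 32 32 33 53 63 63 62 61 65
[... 166 characters left out ...]
 64 65 60 58
223  61 60 60 63 66 65 64 62 60 50 31 32 32 36 39 40 43 47 57 62 62 61 61 64 63 57 58
226  61 60 61 64 66 66 64 62 62 45 32 31 33 38 43 44 46 48 54 62 63 60 63 65 62 58 60
229  61 60 62 65 66 65 62 61 62 39 30 33 35 41 44 45 49 51 55 63 62 60 63 64 60 58 61
232  60 60 63 66 66 64 62 62 60 35 30 31 38 41 46 48 50 51 54 62 60 60 64 64 58 58 62
235  60 60 63 66 58 31 13 13 13  6  9  7 10  8 11 11 12 12 12 14 15 17 41 60 58 60 62
238  60 61 64 66 36  5  5  4  8  7  5  8  8  8  7  9  7  4  7  8  5  5  8 47 58 60 63
241  60 62 65 63 17  5  8  8  7  7  7  6  6  7  5  8  7  7  8  7  7  6  8 37 58 60 64
244  60 62 66 57  9  5  5  7  6  6  7  8  7  8  7  7  8  6  6  6  6  7  8 27 59 62 71
```

The hole is centred near (282,211) and the shank's apex is at about row 218. So the tip needs roughly +0.3 mm in tool x and +1.3 mm in tool y. I'll shift and start down.

step_arm([
  {"slide":[0.3,1.3,0],"dr":[0,0,0],"jaw":20},
  {"slide":[0.3,1.3,20],"dr":[0,0,0],"jaw":20},
  {"slide":[0.3,1.3,38],"dr":[0,0,0],"jaw":20},
  {"slide":[0.3,1.3,44],"dr":[0,0,0],"jaw":20},
  {"slide":[0.3,1.3,48],"dr":[0,0,0],"jaw":20},
  {"slide":[0.3,1.3,52],"dr":[0,0,0],"jaw":20},
  {"slide":[0.3,1.3,56],"dr":[0,0,0],"jaw":20},
  {"slide":[0.3,1.3,60],"dr":[0,0,0],"jaw":20},
])

```text
clock: 41.25
position: [462.6, -129.2, 103.0]
ee_rot: [0.777, -0.629, 0.001, -0.001]
contact_force: [1.4, 2.2, 0.2]
gripper_width: 29.2
grasp_force: 59.9
```

```bash
python3 - <<'E'
from h import *
optics.get_image('wrist');optics.get_image('wrist')
s=arm.read_state(); print(s['position'],s['contact_force'],s['wrist_torque'],s['gripper_width'])
E
```

```text
[ 462.5157935  -129.15033235  102.65767059] [ 0.88502513  2.16278909 -2.68367902] [ 0.9647738  -0.65948656  0.01673796] 29.381640911006897
```

step_arm([
  {"slide":[-0.8,0,5],"dr":[0,0,0],"jaw":20},
  {"slide":[-0.8,0,12],"dr":[0,0,0],"jaw":20},
  {"slide":[-0.8,0,19],"dr":[0,0,0],"jaw":20},
  {"slide":[-0.8,0,25],"dr":[0,0,0],"jaw":20},
  {"slide":[-0.8,0,29],"dr":[0,0,0],"jaw":20},
  {"slide":[-0.8,0,32],"dr":[0,0,0],"jaw":20},
  {"slide":[-0.8,0,33],"dr":[0,0,0],"jaw":20},
  {"slide":[-0.8,0,33],"dr":[0,0,0],"jaw":20},
])

```text
clock: 42.35
position: [461.9, -128.6, 69.7]
ee_rot: [0.777, -0.629, 0.001, -0.0]
contact_force: [2.3, 2.1, -1.6]
gripper_width: 29.2
grasp_force: 59.7
```

```bash
python3 - <<'E'
from h import *
optics.get_image('wrist')
s=arm.read_state(); print(s['position'],s['contact_force'],s['wrist_torque'],s['gripper_width'])
E
```

```text
[ 461.92622207 -128.59776897   69.75054566] [ 3.52943051  3.14124948 -1.02076726] [ 0.88585684 -0.88914762  0.00090133] 29.229309275287477
```

Nearly down with small side forces. I'll lower until the handle touches, let go, then retreat.

step_arm([
  {"slide":[-0.3,-0.4,1.5],"dr":[0,0,0],"jaw":20},
  {"slide":[-0.3,-0.4,2],"dr":[0,0,0],"jaw":20},
  {"slide":[-0.3,-0.4,2],"dr":[0,0,0],"jaw":20},
  {"slide":[-0.3,-0.4,2],"dr":[0,0,0],"jaw":85},
  {"slide":[-0.3,-0.4,2],"dr":[0,0,0],"jaw":85},
  {"slide":[-0.3,-0.4,2],"dr":[0,0,0],"jaw":85},
  {"slide":[-0.3,-0.4,2],"dr":[0,0,0],"jaw":85},
  {"slide":[-0.3,-0.4,2],"dr":[0,0,0],"jaw":85},
])

```text
clock: 43.4
position: [461.9, -128.3, 67.7]
ee_rot: [0.777, -0.629, 0.0, -0.0]
contact_force: [-0.1, 0.0, 0.5]
gripper_width: 85.1
grasp_force: 0.0
```

step_arm([
  {"slide":[0,0,0],"dr":[0,0,0],"jaw":85},
  {"slide":[0,0,-15],"dr":[0,0,0],"jaw":85},
  {"slide":[0,0,-45],"dr":[0,0,0],"jaw":85},
  {"slide":[0,0,-90],"dr":[0,0,0],"jaw":85},
  {"slide":[0,0,-140],"dr":[0,0,0],"jaw":85},
  {"slide":[0,0,-162],"dr":[0,0,0],"jaw":85},
  {"slide":[0,0,-162],"dr":[0,0,0],"jaw":85},
  {"slide":[0,0,-162],"dr":[0,0,0],"jaw":85},
])

```text
clock: 44.4
position: [461.1, -128.1, 228.6]
ee_rot: [0.777, -0.63, -0.001, 0.0]
contact_force: [0.1, -0.5, -0.5]
gripper_width: 84.8
grasp_force: 0.0
```

```bash
python3 - <<'E'
from h import *
optics.get_image('wrist');optics.get_image('wrist')
s=arm.read_state(); print(s['position'],s['contact_force'],s['clock']); c=cam('wrist',s)
im=save('wrist','w17.png'); g=cv2.cvtColor(im,cv2.COLOR_BGR2GRAY); hsv=cv2.cvtColor(im,cv2.COLOR_BGR2HSV)
print('pred top ctr',proj(c,np.array([461.3,-126.6,116])),'edges',[proj(c,np.array([461.3+a,-126.6+b,z])).round().tolist() for z in(116,56) for a,b in((17.7,11.6),(-11.6,17.7),(-17.7,-11.6),(11.6,-17.7))])
m=(g<40).astype(np.uint8); n,l,st,ce=cv2.connectedComponentsWithStats(m)
for i in range(1,n):
    if st[i,4]>300: print(st[i],ce[i].round())
x,y=np.array(proj(c,np.array([461.3,-126.6,116]))).astype(int)
for v in range(y-34,y+36,4): print(v,''.join('%3d'%(q//2.56) for q in g[v,x-36:x+38:3]))
E
```

```text
[ 461.07830433 -128.23490219  228.31591635] [0.36837521 0.71979883 0.57517949] 44.5
pred top ctr [278.63938573 208.07840245] edges [[256.0, 217.0], [288.0, 230.0], [302.0, 199.0], [269.0, 185.0], [260.0, 199.0], [286.0, 210.0], [298.0, 185.0], [271.0, 173.0]]
[   0   12  146   66 2919] [63. 45.]
[    0   119   560   301 50638] [259. 348.]
[263 178  33  43 889] [278. 196.]
174  48 55 53 53 54 54 57 59 59 57 57 57 55 58 61 60 61 61 59 58 57 56 55 58 56
178  53 48 48 44 39 44 48 39 23 10  8 11 10 11 16 15 15 39 58 57 58 57 57 58 53
182  31 32 32 31 31 32 34 29  5  5  4  5  7  5  7  3  5 16 55 57 56 56 58 56 53
186  31 31 32 31 31 33 34 19  5  4  4  6  6  6  8  5  7  9 45 57 55 57 57 53 53
190  31 30 32 31 32 33 33  9  7  8 10  8 10 10  9  9  7  7 34 57 55 58 58 51 55
194  30 31 32 31 32 35 33  8 10 12 12 10 10 11 10 12 10 10 25 55 56 58 55 52 57
198  30 30 31 32 33 33 33 10 10 10 22 28 26 26 25 16 11 10 29 55 58 57 52 53 56
202  31 31 30 32 33 34 31 10 10 23 28 28 28 27 27 28 14 10 29 55 57 54 52 55 60
206  30 31 31 32 34 33 31 10 12 27 27 28 27 27 27 27 22 10 33 57 58 52 53 57 71
210  37 33 39 40 54 56 54 12 10 24 28 28 27 26 26 28 17  8 33 58 55 52 54 59 77
214  55 54 54 58 58 57 54 12 10 12 26 27 29 26 26 20  9  9 41 58 53 52 55 67 79
218  55 54 56 60 58 56 53 14 10  9  8 12 14 15 11  9  8  9 42 58 51 54 57 76 79
222  45 46 51 57 58 57 55 52 44 45 46 46 40 40 38 38 36 43 56 54 52 54 65 79 78
226  70 56 52 45 55 52 58 64 61 60 59 60 60 58 56 55 53 57 57 55 52 55 74 78 78
230  78 78 77 75 76 76 75 74 73 76 76 74 68 60 56 54 54 57 57 53 54 61 79 78 78
234  78 78 78 76 77 76 73 74 75 74 75 77 77 78 77 77 73 66 59 53 55 72 78 79 80
238  78 78 78 77 77 73 73 76 76 73 76 79 76 76 76 78 80 79 79 78 77 77 79 78 78
242  79 79 78 74 75 74 75 73 75 78 79 80 76 76 77 78 79 79 78 78 79 80 79 80 79
```

The round mark on the handle's top is at (279.5,207), against a predicted (278.6,208.1) for a fully seated, upright key. The last fit also showed the screw head unmoved. Handing in.

```bash
python3 -c "
from bench import arm
print(arm.job_done())"
```

```text
the job is handed in; nothing more can be done
None
```

I handed the job in at 44.5 s: the key is back upright and fully down in its block, and I judge the lock screw to be at its stop from the head's fitted angle (no clear stop torque was felt, and I had no direct reading), though I viewed 11 pictures where the limit was 10.

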